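# Lift the hot heater lid with the lid lifter and rest it on its stand

## Robot

A 6-joint arm with a two-finger parallel gripper is mounted at the origin on the work surface. World frame = base frame: x ahead of the robot, y to its left, z up, the work surface at z = 0. Lengths are in m, angles in rad, forces in N, time in s.
With the tool pointing down it reaches from about 0.375 to 0.9 m from the base axis. Payload 3.1 kg.
Tool frame: the origin (TCP) lies at the very end of the fingers, on their centre line; the grasp point (between the pads) lies 19 mm behind it; x points along the fingers, y is the direction in which the jaws open and shut, and the axes are right-handed (so a half turn about x gives the same grasp; the last joint's range is limited). The gripper opens to 85 mm and grips with 20 to 120 N. Pads are 22 mm wide; open, the fingers measure 114 mm over their backs; the gripper's body (76 mm by 85 mm) begins 54 mm behind the grasp point. The pads swing forward as they close: fully open they stand 13 mm farther back than shut.
Start: joints at [-1.423, 0.527, 1.433, -0, 1.181, -0.178], TCP at [0.2, -0.592, 0.203] pointing down, gripper open.
Joint ranges: [-3.08, 3.08], [-0.75, 2.2], [0.22, 2.44], [-1.43, 4.57], [0, 2.65], [-2.85, 2.85]. Speed limits (rad/s): [2.79, 2.79, 3.14, 3.14, 3.14, 3.14].

## Interface

Orientations are given as a unit quaternion [x, y, z, w].
In Python, from station import sense, snapshot, camera_model, sign_off gives the robot as it stands.
- The arm moves only by the tool step_arm, never from a script. Its argument "increments" is one flat list of numbers, 5 for each row, row after row: the shift along the tool's x, y, z in units of 60 mm (1.0 is 60 mm), then the turn about the tool's x in units of 5 degrees (1.0 is 5 degrees), then the closure, from 0 (fully open) to 1 (shut). A call has exactly 5 rows; each row is the pose to reach, as a shift and turn from the pose measured when the call began, along the tool's axes at that moment; what a row does not reach only later rows make up. A row lasts 1/8 s, in which the tool goes at most 62.5 mm and 10.7 degrees, less where a joint would pass 70% of its speed; a pose out of reach is approached as far as the arm can. A call with a gripper value outside its range is refused whole. The fingers move at their own pace and stop on an object; "grip_force" is the grip in N (left out, the last holds). Time passes only in rows, so rows that repeat a pose let the fingers close, or fill a call up. It gives the time, the measured TCP pose, the force and the opening at its end, in the units of the state.
- sense(): the state, without advancing time (a new reading comes with each control period).
- snapshot(name): name is "scene" or "top" or "wrist"; returns the picture (384x512x3 uint8, blue, green, red); there is no depth.
- camera_model(name): a dict with "vertical_fov" (degrees; the focal length in pixels is half the picture's height over the tangent of half this angle, whatever the lens; pixels are square), "cx", "cy" (the principal point, pixels), "R" (3x3) and "t" (3): a world point X has camera coordinates R X + t. Camera axes: x right, y down, z forward; pixel columns grow to the right and rows downward; lengths in m; the calibration is good to about 2 mm. A picture is of the moment at which its call begins: read the wrist's pose just before it. camera_model takes no time and is no camera call; for the wrist camera it gives the pose at the moment of the call.
- sign_off(): hands the job in, once; it reports no verdict.
The state is a dict: "t": time; "q": joint angles; "qd": joint speeds; "tau": joint torques, N m; "tcp_pos": TCP position; "tool_rot": TCP orientation; "force": force on the tool from outside, world axes, zero at the start; "ft_torque": the same for the moment, N m; "finger_gap": opening from 0.0 (shut) to 1.0 (fully open).
Only numpy, scipy, OpenCV 4.12 (cv2) and the standard library are available. Lean on these libraries where they do the work, as an engineer would, in place of code of your own. Each camera call takes 0.05 s, during which the arm holds its last target. There are 200 camera calls.

## Task

The heater's lid is hot: take the lid lifter from its bracket, hook it under the lid's loop handle, find by feel the spot on the bar where the lid balances, and raise the lid straight up clear of the heater, held level there for a moment. Set it down gently and flat inside the rim of the lid stand, then unhook the lifter and hang it back on its bracket. Keep the gripper itself off the lid, never let the lid tip noticeably, pull or press on it only gently, and leave everything else on the table as it is.

Things in the scene. Friction and masses are not known exactly. Their poses are not given: they have to be found in the camera images.
- heater: White square specimen heater fixed to the table, 160 x 160 mm, 80 mm high to the lid's seat. Origin at the centre of its underside, z up. On top, concentric, a steel collar, 132 mm outside and 116 mm inside diameter, rises 6 mm above the seat around the lid.
- lid: Loose round steel lid, 110 mm across, 10 mm thick, about 0.55 kg, in the heater's collar (3 mm play all round). Origin at the centre of its underside, z up. Loop handle: two 8 mm posts at y = -45 and +45 mm carry a level bar along y. The filling is uneven: the centre of gravity is 5 mm up and anywhere within 32 mm either side of the middle along y, unseen, different each time.
- lid_bar (a point): Middle of the lid's 8 mm round handle bar, on its centre line, 45 mm above the lid's underside (31 mm free height below the bar); axes as the lid, y along the bar. Hooked within 4 mm of the centre of gravity the lid hangs level; further off it tips about 0.028 rad per further mm, heavy side low; raised only a few mm, it pivots on the heavy side's edge in its seat.
- lifter_grip (a point): Centre of the dark wooden handle of the loose steel lid lifter, 0.15 kg, hanging upright: z up, x the way the hook points. Handle 22 (x) by 16 (y) by 60 mm (z), to be gripped across y. Collar below it 32 mm across, 6 mm thick, underside 36 mm below this point; 8 mm shank straight down to 68 mm below it, then cranked to x = -13 mm.
- lifter_bed (a point): Bottom of the V bed of the lifter's hook, in which the bar rests, 136 mm straight below the handle's centre, same axes. The bed is 8 mm wide (y), lowest metal 5 mm below this point; the tip stands at x = 8.5 to 12.5 mm and reaches 10 mm above it; the shank rises at x = -13 mm. A seated bar's centre line lies 4.6 mm above this point.
- rack: Aluminium bracket fixed to the table: two posts (x = 55 to 71 mm, up to 160 mm) and two level arms, 12 mm wide and 8 mm thick, from them to x = -20 mm with a 16 mm slot between them, open at the -x end. Origin on the table under the place where the lifter's shank hangs, z up. The lifter hangs by its collar on the arms, hook below, pointing about along +x.
- rack_slot (a point): Point in the slot, level with the top of the arms, 160 mm above the table, where the lifter's shank hangs and the collar's underside rests; axes of the bracket: the slot is open towards -x.
- stand: Lid stand fixed to the table: square dark 130 mm base, telescopic column, round top plate with a rim (132 mm outside, 116 mm inside, 6 mm above the plate). Origin at the centre of the base's underside, z up; plate concentric. The plate's upper face is 40 to 85 mm above the table, different each time and not reported; it does not sink under load.
- crucible: A small white ceramic cup, 48 mm across and 40 mm high, to be left alone. Origin at the centre of its underside.
- beaker: A glass beaker, 68 mm across and 85 mm high, to be left alone. Origin at the centre of its underside.
- reagent: A brown glass bottle, 60 mm across and 130 mm high, to be left alone. Origin at the centre of its underside.
- weight: A brass weight with a knob, 32 mm across and 38 mm high, to be left alone. Origin at the centre of its underside.
- brush: A brush lying flat, to be left alone. Origin at the centre of its underside.
- dish: A flat glass dish, 90 mm across and 15 mm high, to be left alone. Origin at the centre of its underside.
- jar: A white jar, 60 mm across and 70 mm high, to be left alone. Origin at the centre of its underside.
Mind the look-alikes: they are no part of the job. What is shaped like the lid but blue or orange is not meant.

How it is judged:
On the way, in this order (a step that is already met when the one before it is completed fails the run):
1. the lid hangs level (within 0.09 rad) on the lifter, at least 25 mm clear above its seat, for half a second (z of lid in the frame of heater above 0.105 m and horizontal distance between lid and heater below 0.06 m and angle between lid's own z axis and vertical below 0.09 rad and contact force between lid and lifter above 3 N), for 0.5 s.
2. the lid lies flat inside the stand's rim (horizontal distance between lid and stand below 0.005 m and angle between lid's own z axis and vertical below 0.04 rad and contact force between lid and stand above 2 N), for 0.3 s.
At the end, for the whole second after the job is handed in: The lid lies flat (within 0.04 rad) inside the rim of the lid stand, centred within 5 mm and at rest; the lifter hangs at rest by its collar on the bracket's arms, upright within 0.12 rad and within 20 mm of the place it hung at, and touches the lid no more (all of step 2 and linear speed of lid below 0.02 m/s and linear speed of lifter below 0.03 m/s and horizontal distance between lifter_grip and rack_slot below 0.02 m and z of lifter_grip in the frame of rack_slot between 0.032 and 0.04 m and angle between lifter_grip's own z axis and vertical below 0.12 rad and contact force between lifter and lid below 0.1 N and contact force between lifter and rack above 0.5 N).
It fails at once if the lid tips by more than 0.22 rad (about 13 degrees) (angle between lid's own z axis and vertical above 0.22 rad).
It fails at once if the gripper or arm touches the hot lid (contact force between the arm and lid above 0.5 N).
It fails at once if the lifter pulls or presses on the lid with more than 18 N (contact force between lifter and lid above 18 N).
It fails at once if the lid is set on the stand with more than 18 N (contact force between lid and stand above 18 N).
It fails at once if a bystander (small cup, beaker, bottle, weight, brush, dish or jar) is moved by more than 20 mm (distance of any of crucible, beaker, reagent, weight, brush, dish, jar from where it was at the start of the episode above 0.02 m).
It also fails if it takes over 72 s, if anything falls off the work surface, if the arm or the gripper's body presses on something with over 40 N, if the wrist force passes 120 N, or if a joint passes its speed limit or range.

## Working session

There is one attempt and no reset: what is moved stays moved. The work goes in short steps, Python scripts to look and compute and a tool call to move; the robot and the scene stay as the last step left them, time stands still between calls to the robot, and variables do not carry over. Pictures are saved under pics/ and viewed, about 8 in all and at most 12, crops included, and the job is handed in when it is done.

Besides the shell and the picture viewer there is one more tool, called as name(argument=value, ...) on one line, values as JSON. step_arm: Moves the arm, as the interface text tells. Its arguments: {"type":"object","properties":{"increments":{"type":"array","items":{"type":"number"}},"grip_force":{"type":"number"}},"required":["increments"]}

```bash
mkdir -p pics; ls
python3 - <<'E'
from station import *
import cv2,numpy as np
s=sense();print(s)
a=snapshot("scene");b=snapshot("top")
cv2.imwrite("pics/scene0.png",a);cv2.imwrite("pics/top0.png",b)
cv2.imwrite("pics/wrist0.png",snapshot("wrist"))
for n in("scene","top","wrist"):
    print(n,camera_model(n))
E
```

```text
pics
{'t': 0.0, 'q': array([-1.42346409e+00,  5.28472164e-01,  1.43388209e+00, -1.02325502e-05,
        1.18142838e+00, -1.78497897e-01]), 'qd': array([-0.00060539,  0.00076577, -0.00143212,  0.00123842,  0.00069421,
       -0.00069122]), 'tau': array([ 1.49822590e-03, -4.42344189e+01, -1.78025705e+01, -8.66866344e-05,
        8.29384342e-03,  5.27249540e-06]), 'tcp_pos': array([ 0.19997015, -0.59132771,  0.20203645]), 'tool_rot': array([ 0.69775182,  0.11546496, -0.69773438,  0.1139165 ]), 'force': array([-0.11411927,  0.54965835,  0.18533297]), 'ft_torque': array([-0.02816255, -0.01079568,  0.01334455]), 'finger_gap': 1.000898622264502}
scene {'vertical_fov': 53.87345144732228, 'cx': 258.1124863920405, 'cy': 190.21443070724644, 'R': array([[-0.75109088,  0.66018252, -0.00464147],
       [ 0.51259161,  0.57871693, -0.63430005],
       [-0.4160677 , -0.47879616, -0.77307303]]), 't': array([ 0.40334839, -0.16779063,  1.50410445])}
top {'vertical_fov': 55.31759716881278, 'cx': 253.92308540803984, 'cy': 192.6179001292261, 'R': array([[ 4.72433961e-03, -9.99988748e-01, -4.30456052e-04],
       [-9.78267356e-01, -4.53248557e-03, -2.07297940e-01],
       [ 2.07293657e-01,  1.40044697e-03, -9.78277762e-01]]), 't': array([-0.04092101,  0.53152473,  1.09435171])}
wrist {'vertical_fov': 70.70262159800124, 'cx': 256.6778423410539, 'cy': 192.49852680602427, 'R': array([[ 0.32040515, -0.94727997, -0.00109038],
       [-0.91347473, -0.30927532,  0.2644101 ],
       [-0.25080762, -0.08372232, -0.96440972]]), 't': array([-0.62332499, -0.0354432 ,  0.377943  ])}
```

Run:
```python
import cv2
for n in("scene","top"):
    a=cv2.imread(f"pics/{n}0.png");cv2.imwrite(f"pics/{n}0b.png",cv2.resize(a,(768,576),interpolation=cv2.INTER_CUBIC))
```

```text
(no output)
```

View pics/scene0b.png

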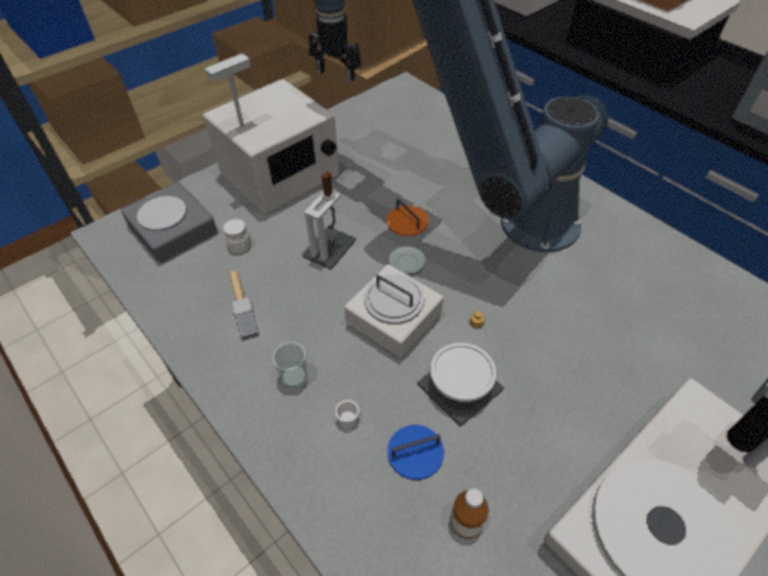

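View pics/top0b.png

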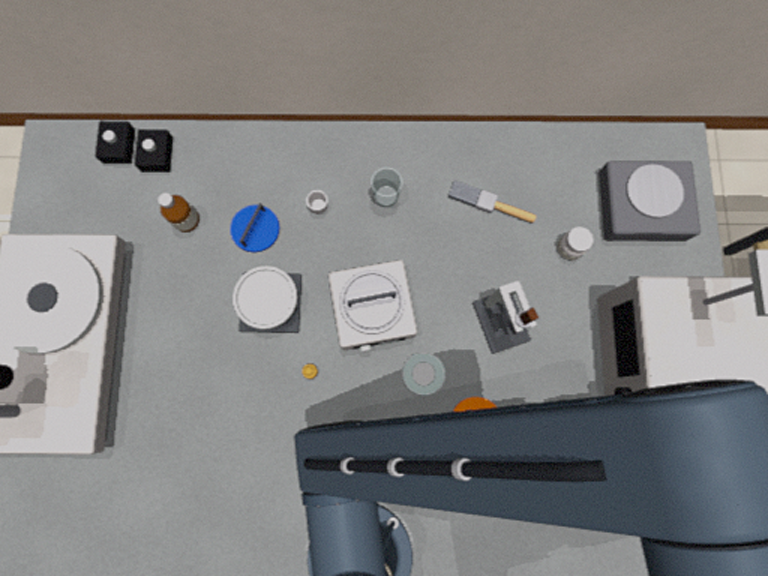

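The views show the rack at about (515,310), the heater and lid at (373,303), and the stand at (267,297) in the 1.5x top view. In the 1.5x scene view they are at (325,225), (395,300) and (462,372).

```bash
cat > h.py <<'E'
import numpy as np,cv2,json
from station import *
def K(m): return 192/np.tan(np.radians(m["vertical_fov"]/2))
def ray(m,u,v):
    d=np.array([(u-m["cx"])/K(m),(v-m["cy"])/K(m),1.]);R=np.array(m["R"]);t=np.array(m["t"])
    d=R.T@d;return -R.T@t,d/np.linalg.norm(d)
def onz(m,u,v,z):
    c,d=ray(m,u,v);return c+d*(z-c[2])/d[2]
def proj(m,X):
    p=np.array(m["R"])@np.array(X)+np.array(m["t"]);return K(m)*p[:2]/p[2]+[m["cx"],m["cy"]]
def tri(obs):
    A=0;b=0
    for m,u,v in obs:
        c,d=ray(m,u,v);P=np.eye(3)-np.outer(d,d);A=A+P;b=b+P@c
    X=np.linalg.solve(A,b);return X,[np.linalg.norm(np.cross(X-ray(*o)[0],ray(*o)[1])) for o in obs]
def crop(im,x0,y0,x1,y1,s,grid=10):
    a=cv2.resize(im[y0:y1,x0:x1],None,fx=s,fy=s,interpolation=cv2.INTER_CUBIC)
    for u in range((x0//grid+1)*grid,x1,grid): cv2.line(a,(int((u-x0)*s),0),(int((u-x0)*s),4),(0,0,255),1);cv2.putText(a,str(u),(int((u-x0)*s)-8,14),0,.33,(0,0,255),1)
    for v in range((y0//grid+1)*grid,y1,grid): cv2.line(a,(0,int((v-y0)*s)),(4,int((v-y0)*s)),(0,0,255),1);cv2.putText(a,str(v),(5,int((v-y0)*s)+4),0,.33,(0,0,255),1)
    return a
E
python3 - <<'E'
from h import *
S=cv2.imread("pics/scene0.png");T=cv2.imread("pics/top0.png")
a=crop(S,195,105,245,180,4);b=crop(T,310,180,365,240,4.6)
c=crop(S,225,175,340,285,3.4);d=crop(T,152,165,282,240,3)
o=np.zeros((600,800,3),np.uint8)
for im,x,y in((a,0,0),(b,0,310),(c,400,0),(d,400,376)):
    h,w=im.shape[:2];h=min(h,600-y);w=min(w,800-x);o[y:y+h,x:x+w]=im[:h,:w]
cv2.imwrite("pics/c1.png",o)
m={n:camera_model(n) for n in("scene","top")}
for n,u,v,z in(("top",515,293,.16),("top",373,303,.09),("top",267,297,.08),("scene",324,210,.16),("scene",395,303,.09),("scene",463,372,.06)):print(n,onz(m[n],u/1.5,v/1.5,z))
E
```

```text
top [ 0.50289254 -0.29284535  0.16      ]
top [ 0.49533552 -0.02270833  0.09      ]
top [0.5086352  0.19393585 0.08      ]
scene [ 0.49211953 -0.27027634  0.16      ]
scene [ 5.13564999e-01 -4.91872879e-04  9.00000000e-02]
scene [0.51242534 0.20478829 0.06      ]
```

View pics/c1.png

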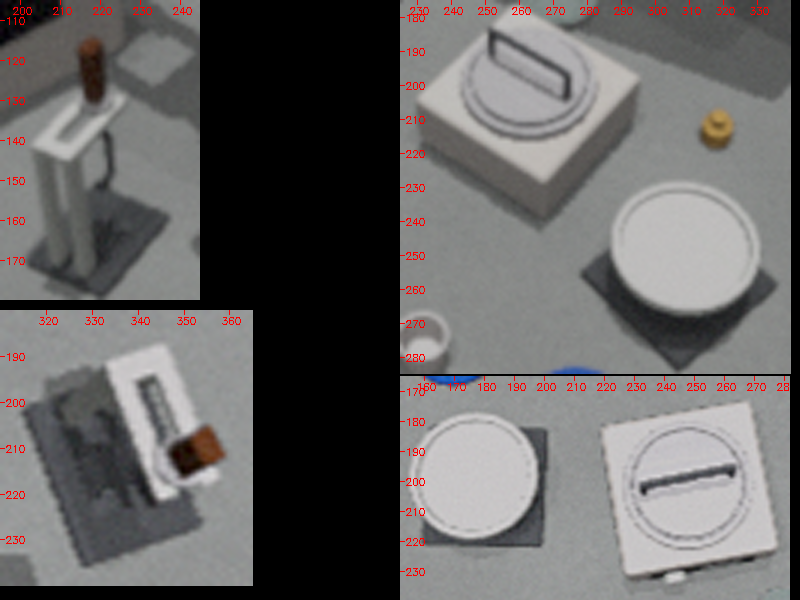

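The crops show the lifter hanging in the slot with its handle top at scene (218,115). The lid bar runs from (200,203) to (232,196) in the top view and from (252,184) to (275,202) in the scene view. The two views disagree by about 20 mm, so I'll check for lens distortion with known points.

Run:
```python
from h import *
np.set_printoptions(precision=4,suppress=True)
ms,mt=camera_model("scene"),camera_model("top")
H=[((266.5,228.2),(219,182)),((295.6,197.9),(227,232)),((230.3,205.3),(268.7,173.7)),((260.3,178),(277.3,223))]
for s,t in H:
    X,r=tri([(ms,*s),(mt,*t)]);print(X,r,onz(ms,*s,.08),onz(mt,*t,.08))
c=lambda m:-np.array(m["R"]).T@m["t"]
print("cams",c(ms),c(mt)); print(camera_model("top").keys())
# base pole of robot at origin & known things: projected origin, and gripper tcp
for m in(ms,mt): print("origin",proj(m,[0,0,0]),"tcp",proj(m,[.2,-.5913,.202]),"grasp",proj(m,[.2,-.5913,.221]))
# distance between top corners (160 mm square): sides per camera
for m,i in((ms,0),(mt,1)):
    P=[onz(m,*h[i],.08) for h in H];print([np.linalg.norm(P[a]-P[b]) for a,b in((0,1),(0,2),(1,3),(2,3))])
```

```text
[0.563  0.0706 0.067 ] [np.float64(0.00045306725095290047), np.float64(0.0004530672509528229)] [0.5692 0.0765 0.08  ] [0.5596 0.0696 0.08  ]
[0.4071 0.043  0.0631] [np.float64(0.0001220720717242833), np.float64(0.00012207207172439414)] [0.4175 0.0515 0.08  ] [0.4053 0.0418 0.08  ]
[ 0.5904 -0.0827  0.0593] [np.float64(0.0028665285506794804), np.float64(0.0028665285506794787)] [ 0.5976 -0.0672  0.08  ] [ 0.5868 -0.0841  0.08  ]
[ 0.4344 -0.1088  0.056 ] [np.float64(0.002791363588490954), np.float64(0.0027913635884909793)] [ 0.4468 -0.0907  0.08  ] [ 0.4331 -0.1095  0.08  ]
cams [1.0148 0.551  1.0582] [ 0.2933 -0.04    1.1807]
dict_keys(['vertical_fov', 'cx', 'cy', 'R', 't'])
origin [359.4393 148.0631] tcp [224.3823  59.4671] grasp [224.0374  55.2443]
origin [240.2243 370.5515] tcp [469.3566 308.5662] grasp [473.7116 309.3414]
[np.float64(0.1537346570030826), np.float64(0.14642318450284242), np.float64(0.1452187736587526), np.float64(0.15267570957476553)]
[np.float64(0.15679465725871924), np.float64(0.15608121096871405), np.float64(0.15382300194475987), np.float64(0.15575584940603573)]
```

Run:
```python
from h import *
np.set_printoptions(precision=4,suppress=True)
ms,mt=camera_model("scene"),camera_model("top")
S=cv2.imread("pics/scene0.png");T=cv2.imread("pics/top0.png")
def blob(I,lo,hi,roi):
    x0,y0,x1,y1=roi;h=cv2.cvtColor(I[y0:y1,x0:x1],cv2.COLOR_BGR2HSV);k=cv2.inRange(h,np.array(lo),np.array(hi))
    n,_,st,ce=cv2.connectedComponentsWithStats(k);j=1+np.argmax(st[1:,4]);return ce[j]+[x0,y0],st[j]
ob={}
ob["blue"]=(blob(S,(105,150,60),(130,255,255),(240,270,310,325)),blob(T,(105,150,60),(130,255,255),(140,125,200,180)),.01)
ob["weight"]=(blob(S,(12,120,60),(32,255,255),(305,200,335,225)),blob(T,(12,120,60),(32,255,255),(195,235,220,260)),.02)
ob["handle"]=(blob(S,(0,70,20),(18,255,140),(205,105,230,140)),blob(T,(0,70,20),(18,255,140),(335,195,370,225)),.196)
for k,(a,b,z) in ob.items():
    X,r=tri([(ms,*a[0]),(mt,*b[0])]);Y=onz(mt,*b[0],z)
    print(k,a[0],a[1],b[0],b[1],"tri",X,r[0],"pred-in-scene",proj(ms,Y),"top@z",Y,"sc@z",onz(ms,*a[0],z))
for nm,s,t,z in(("standR",(335.6,258.2),(160,221.3),.01),("standL",(278.5,255),(201,183),.01),("heaterbotL",(0,0),(0,0),0)):
    if s[0]: print(nm,tri([(ms,*s),(mt,*t)]),proj(ms,onz(mt,*t,z)))
```

```text
blue [276.6246 301.7301] [ 19  14  36  36 919] [169.8009 152.3727] [ 14  12  32  31 703] tri [ 0.6818  0.2466 -0.0023] 2.3713206001553833e-05 pred-in-scene [277.0968 298.3836] top@z [0.6777 0.2437 0.01  ] sc@z [0.6856 0.2501 0.01  ]
weight [317.6719 212.6875] [ 9  8  8 10 64] [206.2466 247.0137] [ 7  8 10  9 73] tri [0.3645 0.1117 0.011 ] 9.081169079178737e-05 pred-in-scene [317.7869 210.8223] top@z [0.364  0.1105 0.02  ] sc@z [0.37   0.1156 0.02  ]
handle [217.5802 121.4568] [ 9  9  7 16 81] [352.6029 210.2206] [12 10 12 11 68] tri [ 0.4537 -0.3064  0.1982] 0.0002796161472198805 pred-in-scene [217.2889 121.8738] top@z [ 0.4543 -0.3072  0.196 ] sc@z [ 0.4522 -0.3083  0.196 ]
standR (array([0.4465, 0.2658, 0.0013]), [np.float64(0.0006170942377552707), np.float64(0.0006170942377553068)]) [335.3224 256.0881]
standL (array([0.574 , 0.1379, 0.0017]), [np.float64(0.0013633455393874208), np.float64(0.0013633455393874609)]) [277.927  252.9291]
```

Visually read pixels turn out to be too coarse; the handle blob triangulates well at z = 0.198. I'll use masks and contours, and work out the first move in the same step.

```bash
cat >> h.py <<'E'
from scipy.spatial.transform import Rotation as Ro
np.set_printoptions(precision=4,suppress=True)
def go(target,yawx=None,s=None):
    "increments (units) to bring TCP to target; yaw of tool y axis wanted (deg, world)"
    s=s or sense();R=Ro.from_quat(s["tool_rot"]).as_matrix();d=R.T@(np.array(target)-s["tcp_pos"])/.06
    out=[*d]
    if yawx is not None:
        cur=np.degrees(np.arctan2(R[1,1],R[0,1]));k=-(yawx-cur);k=(k+90)%180-90;out.append(k/5)
    return np.round(out,3)
E
python3 - <<'E'
from h import *
s=sense();R=Ro.from_quat(s["tool_rot"]).as_matrix();print("tool axes cols\n",R)
mw=camera_model("wrist");c=-np.array(mw["R"]).T@mw["t"];print("cam off tool",R.T@(c-s["tcp_pos"]),"look in tool",R.T@np.array(mw["R"])[2])
print("cam right in tool",R.T@np.array(mw["R"])[0])
ms,mt=camera_model("scene"),camera_model("top")
S=cv2.imread("pics/scene0.png");T=cv2.imread("pics/top0.png")
def white(I,roi,th,m,z,nm):
    x0,y0,x1,y1=roi;g=cv2.cvtColor(I,cv2.COLOR_BGR2GRAY)[y0:y1,x0:x1];k=cv2.morphologyEx((g>th).astype(np.uint8),cv2.MORPH_CLOSE,np.ones((7,7)))
    k=cv2.morphologyEx(k,cv2.MORPH_OPEN,np.ones((5,5)))
    c=max(cv2.findContours(k,0,2)[0],key=cv2.contourArea)[:,0]+[x0,y0]
    P=np.array([onz(m,*p,z)[:2] for p in c]).astype(np.float32)
    print(nm,"rect",cv2.minAreaRect(P*1000),"ell",cv2.fitEllipse(P*1000), "px",cv2.fitEllipse(c.astype(np.float32)));return c
white(T,(205,165,290,240),185,mt,.08,"heater top")
for z in(.06,.09):
    white(T,(145,168,205,230),185,mt,z,"stand T%.2f"%z);white(S,(275,220,345,275),185,ms,z,"stand S%.2f"%z)
# bar
x0,y0,x1,y1=225,188,275,215;g=cv2.cvtColor(T,cv2.COLOR_BGR2GRAY)[y0:y1,x0:x1];v,u=np.nonzero(g<110)
P=np.array([onz(mt,a+x0,b+y0,.127)[:2] for a,b in zip(u,v)]).astype(np.float32)*1000
print("bar",len(u),cv2.minAreaRect(P),P.mean(0))
# instrument box corners on table (scene)
for p in((270,212),(338,165),(205,165)):print("box",onz(ms,p[0]/1.5,p[1]/1.5,0))
print("to view rack",go([.42,-.307,.33],90-13))
E
```

```text
tool axes cols
 [[-0.0003  0.3201 -0.9474]
 [ 0.0017 -0.9474 -0.3201]
 [-1.     -0.0017 -0.0003]]
cam off tool [-0.1709 -0.001  -0.0659] look in tool [0.9643 0.0007 0.2647]
cam right in tool [-0.0006  1.     -0.0003]
heater top rect ((491.98614501953125, -20.873092651367188), (166.5886688232422, 152.6041259765625), 10.796353340148926) ell ((498.51904296875, -19.528667449951172), (172.90200805664062, 178.12911987304688), 142.22007751464844) px ((247.69505310058594, 202.03265380859375), (55.986778259277344, 57.95822525024414), 113.84325408935547)
stand T0.06 rect ((513.2451171875, 205.86810302734375), (127.1021957397461, 128.435302734375), 0.26731324195861816) ell ((514.4835205078125, 204.80894470214844), (127.01141357421875, 128.5742950439453), 107.13536071777344) px ((175.89859008789062, 197.61683654785156), (39.799774169921875, 41.382835388183594), 52.14730453491211)
stand S0.06 rect ((516.7257690429688, 201.16238403320312), (107.99835205078125, 114.11410522460938), 48.5135383605957) ell ((513.711181640625, 203.9456329345703), (109.05631256103516, 115.65412902832031), 41.52400970458
[... 344 characters left out ...]
 ((175.89859008789062, 197.61683654785156), (39.799774169921875, 41.382835388183594), 52.14730453491211)
stand S0.09 rect ((531.693603515625, 211.6755828857422), (104.75263214111328, 110.68460083007812), 48.513607025146484) ell ((528.7696533203125, 214.37515258789062), (105.77880096435547, 112.17832946777344), 41.524085998535156) px ((308.2404479980469, 248.53919982910156), (30.92395782470703, 38.658878326416016), 102.12491607666016)
bar 82 ((497.1259460449219, -19.978904724121094), (11.06337833404541, 93.69674682617188), 12.160574913024902) [498.793  -20.0087]
box [ 0.5131 -0.5074  0.    ]
box [ 0.2523 -0.5419  0.    ]
box [ 0.5438 -0.8012  0.    ]
to view rack [-2.122 -3.322 -4.993  6.334]
```

step_arm(increments=[-0.8,0,0,0,0.3,-1.6,-0.3,-0.2,0,0.3,-1.8,-0.8,-0.7,0,0.3,-1.8,-1.35,-1.3,0,0.3,-1.8,-1.9,-1.9,0,0.3])

```text
t: 0.78
tcp_pos: [0.2719, -0.4458, 0.3105]
tool_rot: [0.698, 0.115, -0.698, 0.114]
force: [0.3, -0.1, -0.2]
finger_gap: 0.7
```

step_arm(increments=[0,-0.3,-0.8,0.2,0.3,0,-0.6,-1.7,0.5,0.3,0,-0.9,-2.6,0.8,0.3,0,-1.15,-3.4,1.0,0.3,0,-1.23,-3.63,1.0,0.3])

```text
t: 1.4
tcp_pos: [0.4564, -0.3042, 0.3104]
tool_rot: [0.702, 0.086, -0.702, 0.084]
force: [0.0, 0.5, 0.6]
finger_gap: 0.701
```

Run:
```python
from h import *
s=sense();mw=camera_model("wrist");w=snapshot("wrist");cv2.imwrite("pics/w1.png",w);json.dump({k:np.array(v).tolist() for k,v in mw.items()},open("w1.json","w"))
print(s["t"],s["tcp_pos"],s["q"],s["finger_gap"],go([.4545,-.307,.3],-76.3,s))
cv2.imwrite("pics/w1v.png",crop(w,0,0,512,384,1.5,50))
for X in([.4545,-.307,.226],[.4545,-.307,.16]):print(proj(mw,X))
```

```text
1.4 [ 0.4564 -0.3042  0.3104] [-0.7926  0.3129  1.4818  0.0015  1.3487  0.5363] 0.7005615148073361 [0.173 0.039 0.042 0.028]
[259.9544 190.7966]
[259.4075 176.732 ]
```

View pics/w1v.png

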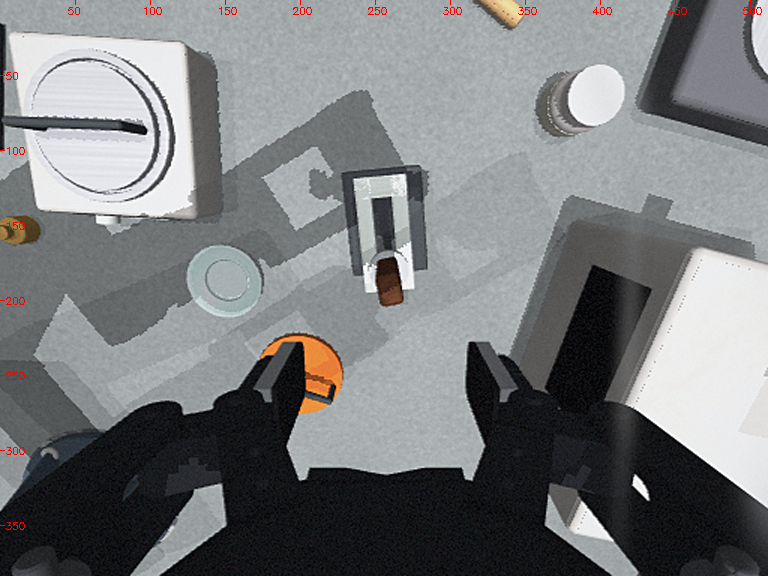

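The wrist view shows the lifter handle at (260,188) native. The slot is centred near x = 256, and the heater and lid are at upper left. Next I'll measure the handle's top face, the arm edges and the bar in this view.

Run:
```python
from h import *
mw=json.load(open("w1.json"));w=cv2.imread("pics/w1.png");hs=cv2.cvtColor(w,cv2.COLOR_BGR2HSV)
x0,y0,x1,y1=244,166,276,206
for v in range(y0,y1,2):
    print(v,' '.join("%3d"%(hs[v,u,2]) if (hs[v,u,0]<20 and hs[v,u,1]>90) else '  .' for u in range(x0,x1)))
g=cv2.cvtColor(w,cv2.COLOR_BGR2GRAY)
for v in(120,130,150,165,185):print(v,g[v,228:288].tolist())
```

```text
166   .   .   .   .   .   .   .   .   .   .   .   .   .   .   .   .   .   .   .   .   .   .   .   .   .   .   .   .   .   .   .   .
168   .   .   .   .   .   .   .   .   .   .   .   .   .   .   .   .   .   .   .   .   .   .   .   .   .   .   .   .   .   .   .   .
170   .   .   .   .   .   .   .   .   .   .   .   .   .   .   .   .   .   .   .   .   .   .   .   .   .   .   .   .   .   .   .   .
172   .   .   .   .   .   .   .   .   .   .   .   .   .  30  23  17  26  25  17   .   .   .   .   .   .   .   .   .   .   .   .   .
174   .   .   .   .   .   .   .   .  29  36  40  50  45  43  40   .  48  34  41  25   .   .   .   .   .   .   .   .   .   .   .   .
176   .   .   .   .   .   .   .   .  37  41  36  42  43  46  45  44  48  40  41  34  16   .   .   .   .   .   .   .   .   .   .   .
178   .   .   .   .   .   .   .   .  28  41  47  39  42  44  45  41  40  42  44  46  21   .   .   .   .   .   .   .   .   .   .   .
180   .   .   .   .   .   .   .   .  34  43  44  44  44  47  34  46  47  36  47  34  38  12   .   .   .   .   .   .   .   .   .   .
182   .   .   .   .   .   .   .   .  34  38 
[... 2253 characters left out ...]
50, 52, 66, 59, 77, 187, 191, 194, 192, 190, 198, 193, 202, 205, 185, 100, 82, 83, 91, 86, 94, 90, 83, 96, 71, 122, 160, 162, 162, 156]
165 [181, 182, 182, 179, 195, 102, 81, 91, 98, 96, 84, 74, 131, 184, 195, 193, 190, 194, 194, 172, 170, 177, 130, 90, 85, 78, 74, 83, 48, 31, 29, 38, 24, 51, 84, 76, 163, 163, 153, 249, 250, 245, 241, 242, 243, 255, 130, 75, 86, 89, 89, 90, 92, 89, 93, 68, 123, 165, 162, 161]
185 [146, 148, 143, 140, 145, 146, 144, 143, 148, 147, 146, 155, 155, 140, 154, 245, 241, 241, 232, 212, 209, 225, 113, 35, 40, 47, 42, 50, 43, 47, 48, 51, 49, 49, 53, 44, 39, 31, 1, 247, 237, 230, 230, 232, 240, 241, 246, 218, 164, 153, 160, 156, 158, 162, 162, 164, 158, 166, 161, 159]
```

Run:
```python
from h import *
mw=json.load(open("w1.json"));w=cv2.imread("pics/w1.png")
C=onz(mw,259.8,192.7,.226);a=onz(mw,258.6,186,.226);b=onz(mw,260.7,198,.226);d=a-b
print("handle",C,"yaw",np.degrees(np.arctan2(d[1],d[0])),"width",np.linalg.norm(onz(mw,251,186,.226)-onz(mw,266.2,186,.226)),"len",np.linalg.norm(onz(mw,258,182,.226)-onz(mw,261.7,203.7,.226)))
P=[onz(mw,u,v,.16) for u,v in((255.6,150.),(257.0,165),(259.2,185))];d=P[0]-P[2];print("slot mid",P,"yaw",np.degrees(np.arctan2(d[1],d[0])))
L=onz(mw,238.5,150,.16);Rr=onz(mw,272.5,150,.16);print("arms width (40)",np.linalg.norm(L-Rr))
g=cv2.cvtColor(w,cv2.COLOR_BGR2GRAY)
for u in(20,30,45,60,75,85,92,96,100):
    col=g[60:110,u].astype(int);k=np.nonzero(col<85)[0];print(u,(k.min()+60,k.max()+60,len(k)) if len(k) else None,end=' ')
x=g[60:110,2:110];vv,uu=np.nonzero(x<85)
Q=np.array([onz(mw,a+2,b+60,.127)[:2] for a,b in zip(uu,vv)])*1000
f=np.polyfit(Q[:,1],Q[:,0],1);print("bar line x(y=-20)",np.polyval(f,-20),"yaw",-np.degrees(np.arctan(f[0])),"right end",Q[:,1].min())
# rim dark ring / lid circle edges: collar outer
print("go handle", go([C[0],C[1],.3]))
```

```text
handle [ 0.4526 -0.3073  0.226 ] yaw 23.611099244325498 width 0.014772651255134342 len 0.02233491862649929
slot mid [array([ 0.4847, -0.2948,  0.16  ]), array([ 0.4677, -0.3007,  0.16  ]), array([ 0.4444, -0.3093,  0.16  ])] yaw 19.711996766910968
arms width (40) 0.04013264459024437
20 (np.int64(78), np.int64(85), 6) 30 (np.int64(78), np.int64(86), 7) 45 (np.int64(79), np.int64(85), 5) 60 (np.int64(80), np.int64(85), 3) 75 (np.int64(80), np.int64(86), 4) 85 (np.int64(82), np.int64(87), 6) 92 (np.int64(83), np.int64(88), 6) 96 (np.int64(64), np.int64(89), 8) 100 (np.int64(69), np.int64(109), 7) bar line x(y=-20) 498.1264319620614 yaw 11.941830596378686 right end -100.68448487716627
go handle [0.174 0.037 0.079]
```

step_arm(increments=[0,0.037,0.079,-0.9,0.3,0,0.037,0.079,-1.66,0.3,0.3,0.037,0.079,-1.66,0.3,0.7,0.037,0.079,-1.66,0.3,1.1,0.037,0.079,-1.66,0.3])

```text
t: 2.08
tcp_pos: [0.4513, -0.3084, 0.2437]
tool_rot: [0.694, 0.136, -0.694, 0.134]
force: [-0.2, -1.1, 0.2]
finger_gap: 0.7
```

Run:
```python
from h import *
s=sense();print(s["tcp_pos"],go([.4526,-.3073,.177],-68,s),s["q"],s["force"])
```

```text
[ 0.4513 -0.3084  0.2437] [ 1.112 -0.007 -0.026  0.008] [-0.8048  0.3749  1.5801  0.0015  1.1882  0.3808] [-0.2279 -1.0741  0.2209]
```

step_arm(increments=[0.4,-0.007,-0.026,0,0.3,0.8,-0.007,-0.026,0,0.3,1.11,-0.007,-0.026,0,0.3,1.11,-0.007,-0.026,0,0.6,1.11,-0.007,-0.026,0,0.75], grip_force=60)

```text
t: 2.7
tcp_pos: [0.4524, -0.3083, 0.1778]
tool_rot: [0.694, 0.135, -0.694, 0.134]
force: [0.4, 0.3, 0.2]
finger_gap: 0.283
```

step_arm(increments=[0,0,0,0,0.9,0,0,0,0,1,0,0,0,0,1,0,0,0,0,1,0,0,0,0,1], grip_force=60)

```text
t: 3.32
tcp_pos: [0.4526, -0.3086, 0.1783]
tool_rot: [0.694, 0.135, -0.694, 0.135]
force: [-1.2, -0.7, 4.6]
finger_gap: 0.174
```

Run:
```python
from h import *
s=sense();print(s["tcp_pos"],s["finger_gap"],s["force"],s["ft_torque"],go(s["tcp_pos"],-68,s))
R=Ro.from_quat(s["tool_rot"]).as_matrix();a=np.radians(19.7)
print("rack -x in tool units/60mm",R.T@[-np.cos(a),-np.sin(a),0])
```

```text
[ 0.4526 -0.3086  0.1783] 0.1744844800176482 [-1.2124 -0.7352  4.6405] [-0.0521  0.188  -0.0419] [ 0.  0.  0. -0.]
rack -x in tool units/60mm [-0.0009 -0.0401  0.9992]
```

Gripped (opening ≈ 15 mm). Next: lift 12 mm and slide out of the slot, then up.

step_arm(increments=[-0.2,0,0,0,1,-0.2,-0.01,0.25,0,1,-0.2,-0.024,0.6,0,1,-0.2,-0.038,0.95,0,1,-0.2,-0.05,1.25,0,1])

```text
t: 3.95
tcp_pos: [0.3797, -0.3341, 0.1899]
tool_rot: [0.694, 0.135, -0.694, 0.134]
force: [0.6, 0.1, -1.1]
finger_gap: 0.171
```

step_arm(increments=[-0.3,0,0,0.5,1,-0.7,0,0,1.0,1,-1.1,0,0,1.5,1,-1.2,0,0,2.0,1,-1.2,0,0,2.0,1])

```text
t: 4.58
tcp_pos: [0.379, -0.3345, 0.2622]
tool_rot: [0.703, 0.074, -0.703, 0.073]
force: [1.2, 0.2, -1.7]
finger_gap: 0.17
```

Run:
```python
from h import *
s=sense();print(s["tcp_pos"],s["finger_gap"],s["force"],s["ft_torque"])
u=np.array([.978,.208,0]);B=np.array([.498,-.020,0])
print(go(B-.045*u+[0,0,.27],-78,s))
```

```text
[ 0.379  -0.3345  0.2622] 0.1699893276393407 [ 1.1516  0.1858 -1.6544] [-0.0245 -0.0189 -0.0439]
[-0.126 -4.719 -2.274 -0.015]
```

step_arm(increments=[-0.1,-0.4,-0.2,0,1,-0.1,-1.0,-0.5,0,1,-0.1,-1.6,-0.8,0,1,-0.1,-2.2,-1.05,0,1,-0.1,-2.8,-1.35,0,1])

```text
t: 5.2
tcp_pos: [0.4227, -0.1522, 0.2675]
tool_rot: [-0.703, -0.074, 0.704, -0.073]
force: [0.6, 0.5, -1.1]
finger_gap: 0.171
```

step_arm(increments=[0,-0.6,-0.3,0,1,0,-1.2,-0.6,0,1,0,-1.6,-0.78,0,1,0,-1.9,-0.9,0,1,0,-1.92,-0.92,0,1])

```text
t: 5.82
tcp_pos: [0.452, -0.0273, 0.267]
tool_rot: [-0.702, -0.075, 0.704, -0.073]
force: [0.0, -0.4, -1.9]
finger_gap: 0.169
```

Run:
```python
from h import *
s=sense();mw=camera_model("wrist");w=snapshot("wrist");cv2.imwrite("pics/w2.png",w);json.dump({k:np.array(v).tolist() for k,v in mw.items()},open("w2.json","w"))
print(s["t"],s["tcp_pos"],s["force"],s["ft_torque"],s["finger_gap"])
cv2.imwrite("pics/w2v.png",crop(w,0,0,512,384,1.5,50))
u=np.array([.978,.208,0]);B=np.array([.498,-.020,0]);print(go(B-.045*u+[0,0,.27],-78,s))
```

```text
5.825 [ 0.452  -0.0273  0.267 ] [ 0.0212 -0.4488 -1.8781] [-0.0374  0.0233 -0.0576] 0.1693947409071846
[-0.051  0.04  -0.025  0.014]
```

View pics/w2v.png

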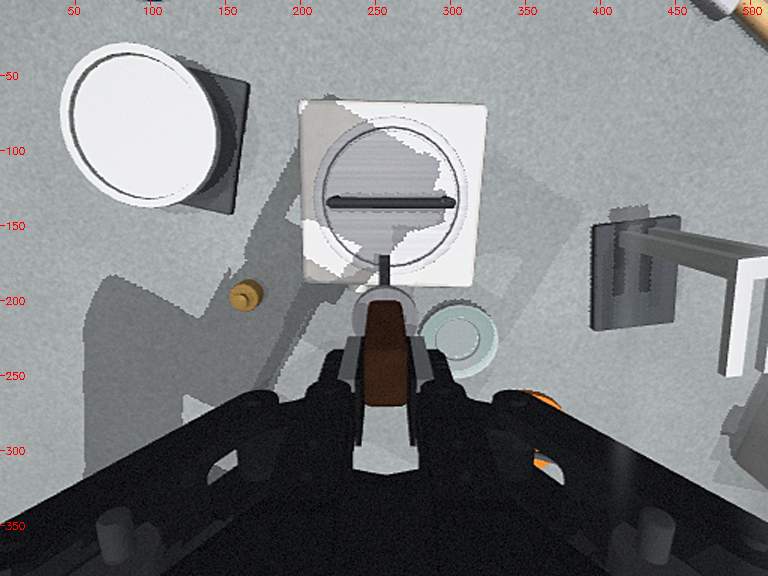

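The lifter is held straight, with its hook tip at (256,170). The bar runs level from (219,135) to (303,135), and the stand is at upper left around (95,83). Next I'll measure all three.

Run:
```python
from h import *
mw=json.load(open("w2.json"));w=cv2.imread("pics/w2.png");g=cv2.cvtColor(w,cv2.COLOR_BGR2GRAY)
k=(g[126:145,205:318]<85).astype(np.uint8)
n,l,st,ce=cv2.connectedComponentsWithStats(k);j=1+np.argmax(st[1:,4]);vv,uu=np.nonzero(l==j);uu=uu+205;vv=vv+126
P=np.array([onz(mw,a,b,.125)[:2] for a,b in zip(uu,vv)])*1000
r=cv2.minAreaRect(P.astype(np.float32));print("bar",st[j],r)
Y=[onz(mw,u,135,.127) for u in(uu.min()-.5,uu.max()+.5)];d=Y[0]-Y[1];print("ends",Y,np.linalg.norm(d),"mid",(Y[0]+Y[1])/2,"yaw",np.degrees(np.arctan2(-d[0],d[1])))
# hook tip
for v in range(164,192,3):print(v,g[v,246:268].tolist())
T=[.452,-.0273,.267];u=np.array([.978,.208]);
for lx,lz in((12.5,-118.3+10),(8.5,-108.3),(-13,-118.3)):print("pred",lx,proj(mw,[T[0]+u[0]*lx/1e3,T[1]+u[1]*lx/1e3,T[2]+lz/1e3]))
# heater top / collar
m=(g>175).astype(np.uint8)
# stand: outer white ellipse
x0,y0,x1,y1=30,20,160,150;k=cv2.morphologyEx((g[y0:y1,x0:x1]>190).astype(np.uint8),cv2.MORPH_CLOSE,np.ones((5,5)))
c=max(cv2.findContours(k,0,1)[0],key=cv2.contourArea)[:,0]+[x0,y0]
print("stand px",cv2.fitEllipse(c.astype(np.float32)))
for z in(.05,.06,.07,.08):
    Q=np.array([onz(mw,*p,z)[:2] for p in c])*1000;e=cv2.fitEllipse(Q.astype(np.float32));print(z,e)
# inner dark ring
k2=(g[y0:y1,x0:x1]<150).astype(np.uint8);fill=np.zeros_like(k2);cv2.drawContours(fill,[(c-[x0,y0])[:,None]],-1,1,-1);fill=cv2.erode(fill,np.ones((5,5)))
vv,uu=np.nonzero(k2&fill);print("dark",len(uu),cv2.fitEllipse(np.c_[uu+x0,vv+y0].astype(np.float32)) if len(uu)>5 else 0)
```

```text
bar [ 12   4  87   9 610] ((499.72821044921875, -19.848041534423828), (8.862054824829102, 97.41463470458984), 12.098152160644531)
ends [array([0.4885, 0.0278, 0.127 ]), array([ 0.509 , -0.0679,  0.127 ])] 0.09787318042346722 mid [ 0.4988 -0.0201  0.127 ] yaw 12.096947385799036
164 [173, 173, 174, 173, 174, 175, 171, 174, 170, 172, 173, 172, 172, 172, 176, 150, 140, 253, 160, 231, 239, 236]
167 [168, 171, 173, 170, 170, 172, 173, 176, 175, 170, 174, 171, 168, 165, 162, 248, 249, 241, 238, 235, 236, 235]
170 [172, 167, 174, 142, 141, 146, 118, 58, 43, 57, 54, 50, 46, 30, 252, 247, 241, 236, 235, 235, 234, 235]
173 [150, 167, 141, 140, 136, 145, 108, 55, 56, 63, 49, 59, 52, 31, 255, 249, 240, 241, 236, 234, 234, 236]
176 [186, 172, 134, 86, 79, 84, 68, 43, 47, 47, 49, 47, 43, 28, 174, 146, 185, 192, 138, 98, 87, 69]
179 [133, 138, 136, 138, 144, 148, 106, 52, 50, 41, 49, 47, 31, 15, 255, 255, 247, 246, 244, 245, 236, 234]
182 [153, 153, 141, 216, 226, 205, 147, 58, 49, 53, 53, 54, 45, 25, 251, 239, 229, 225, 224, 225, 226, 226]
185 [133, 236, 237, 235, 235, 246, 172, 68, 42, 52, 58, 45,
[... 299 characters left out ...]
57.5919 174.537 ]
pred -13 [257.5347 191.7561]
stand px ((91.28015899658203, 82.88703918457031), (96.81010437011719, 114.83169555664062), 144.43661499023438)
0.05 ((510.44635009765625, 212.7554168701172), (136.4752197265625, 136.72056579589844), 20.653629302978516)
0.06 ((510.60784912109375, 206.93170166015625), (132.95518493652344, 133.1942138671875), 20.653371810913086)
0.07 ((510.76934814453125, 201.10800170898438), (129.4351806640625, 129.66787719726562), 20.654071807861328)
0.08 ((510.93084716796875, 195.2843017578125), (125.9151611328125, 126.14152526855469), 20.65354347229004)
dark 382 ((92.56949615478516, 83.71733856201172), (85.5011978149414, 101.45465850830078), 144.59214782714844)
```

The bar middle is at (.4988,-.0201), yaw 12.1°. The hook sits about 1.5 mm to the +y side of the tool axis. The stand's rim is at z ≈ .0625, but its x differs by 4 mm between views, so I'll take one closer look at it first.

step_arm(increments=[0,-0.5,0,0,1,0,-1.2,-0.1,0,1,0,-1.9,-0.2,0,1,0,-2.5,-0.3,0,1,0,-2.9,-0.4,0,1])

```text
t: 6.5
tcp_pos: [0.4394, 0.1474, 0.2671]
tool_rot: [-0.702, -0.075, 0.704, -0.074]
force: [0.5, -0.4, -1.9]
finger_gap: 0.17
```

step_arm(increments=[0,-0.2,0,0,1,0,-0.4,0,0,1,0,-0.4,0,0,1,0,-0.4,0,0,1,0,-0.4,0,0,1])

```text
t: 7.12
tcp_pos: [0.4346, 0.1703, 0.2672]
tool_rot: [-0.702, -0.074, 0.704, -0.073]
force: [0.3, -0.4, -1.3]
finger_gap: 0.174
```

Run:
```python
from h import *
s=sense();mw=camera_model("wrist");w=snapshot("wrist");cv2.imwrite("pics/w3.png",w);json.dump({k:np.array(v).tolist() for k,v in mw.items()},open("w3.json","w"))
print(s["t"],s["tcp_pos"],s["q"],s["force"],s["ft_torque"])
cv2.imwrite("pics/w3v.png",crop(w,0,0,512,384,1.5,50))
g=cv2.cvtColor(w,cv2.COLOR_BGR2GRAY);p=proj(mw,[.511,.2055,.0625]);print(p)
S=proj(mw,[.511,.2055,0]);print(S,onz(mw,*S,0))
u=np.array([.978,.208,0]);B=np.array([.4988,-.0201,0]);print(go(B-.040*u+[0,0,.2213],-77.9,s))
```

```text
7.125 [0.4346 0.1703 0.2672] [0.1324 0.2318 1.7283 0.0015 1.1842 1.4936] [ 0.2542 -0.4345 -1.31  ] [-0.0258 -0.0134 -0.0228]
[243.3543 105.0315]
[245.3106 106.8227] [0.511  0.2055 0.    ]
[ 0.761  3.328  0.276 -0.025]
```

View pics/w3v.png

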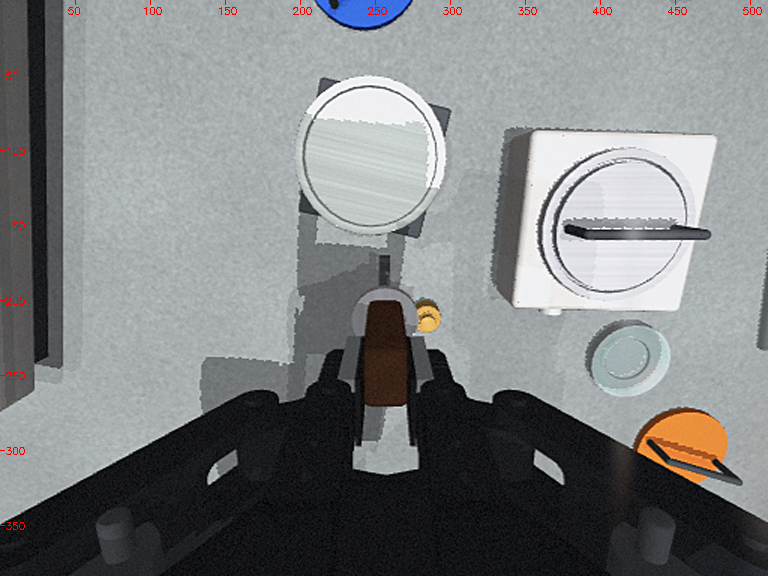

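Clear view of the stand at native (247,104), and the base's square corners are visible. Fit the rim radially.

Run:
```python
from h import *
mw=json.load(open("w3.json"));w=cv2.imread("pics/w3.png");g=cv2.GaussianBlur(cv2.cvtColor(w,cv2.COLOR_BGR2GRAY),(3,3),0).astype(np.float32)
c0=np.array([247.5,103.7])
out=[];inn=[]
for th in np.radians(np.arange(0,360,4)):
    r=np.arange(36,58,.25);p=c0+r[:,None]*[np.cos(th),np.sin(th)]
    f=cv2.remap(g,p[:,0].astype(np.float32)[:,None],p[:,1].astype(np.float32)[:,None],1)[:,0]
    d=np.gradient(f);i=np.argmin(np.where(r>44,d,0));out.append(p[i])
    k=(r>38)&(r<46);j=np.argmin(np.where(k,f,999));inn.append(p[j])
out=np.array(out);inn=np.array(inn)
from scipy.optimize import least_squares
def circ(P):
    s=least_squares(lambda q:np.hypot(P[:,0]-q[0],P[:,1]-q[1])-q[2],[*P.mean(0),65],loss="soft_l1",f_scale=1.);return s.x,np.sqrt(np.median(s.fun**2))
for z in(.056,.0585,.0625,.066):
    f=lambda A:np.array([onz(mw,*p,z)[:2]*1000 for p in A])
    print(z,"outer",*circ(f(out)),"inner",*circ(f(inn)))
# same on lid: collar for heater center check skipped; base corners
for p in((317,78),(450,107),(420,238),(300,212)):print("base corner",onz(mw,p[0]/1.5,p[1]/1.5,.008))
```

```text
0.056 outer [510.9656 196.8414  62.4992] 1.811768942694687 inner [511.1726 201.524   59.1186] 0.3419573924371353
0.0585 outer [510.8878 196.7618  62.0893] 1.7997441053302115 inner [511.0945 201.4136  58.7317] 0.33970752868471227
0.0625 outer [510.7633 196.6343  61.4336] 1.7805187410355883 inner [510.9697 201.2371  58.1125] 0.3361083073326731
0.066 outer [510.6545 196.5228  60.8598] 1.763716093143121 inner [510.8605 201.0826  57.5707] 0.3329596209078892
base corner [0.5745 0.2679 0.008 ]
base corner [0.5761 0.1365 0.008 ]
base corner [0.445  0.1355 0.008 ]
base corner [0.4455 0.2644 0.008 ]
```

step_arm(increments=[0,0.5,0.02,0,1,0,1.2,0.08,0,1,0,1.9,0.15,0,1,0,2.5,0.22,0,1,0,2.9,0.276,0,1])

```text
t: 7.8
tcp_pos: [0.4548, -0.0052, 0.2671]
tool_rot: [-0.702, -0.073, 0.704, -0.073]
force: [-0.5, 0.2, -1.5]
finger_gap: 0.172
```

step_arm(increments=[0,0.2,0,0,1,0,0.42,0,0,1,0,0.42,0,0,1,0,0.42,0,0,1,0,0.42,0,0,1])

```text
t: 8.43
tcp_pos: [0.4597, -0.0292, 0.267]
tool_rot: [-0.702, -0.074, 0.704, -0.073]
force: [0.1, -1.0, -1.7]
finger_gap: 0.169
```

Run:
```python
from h import *
s=sense();print(s["tcp_pos"],s["force"],s["ft_torque"])
u=np.array([.978,.208,0]);v=np.array([-.208,.978,0]);B=np.array([.4988,-.0201,0])
print(go(B-.040*u-.0015*v+[0,0,.2213],-77.9,s))
```

```text
[ 0.4597 -0.0292  0.267 ] [ 0.0501 -1.0173 -1.6895] [-0.0115 -0.0004 -0.0012]
[ 0.762  0.014 -0.004 -0.033]
```

Stand centre is (.511,.2012) from the inner rim; base corners give (.510,.201), so they agree. Now descend behind the bar, then push the hook under it.

step_arm(increments=[0.25,0.01,0,0,1,0.5,0.014,0,0,1,0.7,0.014,0,0,1,0.762,0.014,0,0,1,0.762,0.014,0,0,1])

```text
t: 9.05
tcp_pos: [0.4598, -0.0298, 0.2213]
tool_rot: [-0.702, -0.074, 0.704, -0.073]
force: [-0.2, 0.2, -0.4]
finger_gap: 0.173
```

step_arm(increments=[0,0,-0.15,0,1,0,0,-0.3,0,1,0,0,-0.45,0,1,0,0,-0.58,0,1,0,0,-0.64,0,1])

```text
t: 9.68
tcp_pos: [0.4981, -0.0218, 0.2211]
tool_rot: [-0.702, -0.074, 0.704, -0.073]
force: [-0.3, 0.3, -1.0]
finger_gap: 0.164
```

Run:
```python
from h import *
s=sense();mw=camera_model("wrist");w=snapshot("wrist");cv2.imwrite("pics/w4.png",w);sc=snapshot("scene");cv2.imwrite("pics/s4.png",sc)
print(s["tcp_pos"],s["force"],s["ft_torque"])
u=np.array([.978,.208,0]);v=np.array([-.208,.978,0]);B=np.array([.4988,-.0201,0])
d=s["tcp_pos"]-B;print("u",d@u,"v",d@v)
o=np.zeros((600,800,3),np.uint8);a=crop(w,150,60,360,200,2.8);o[:a.shape[0],:a.shape[1]]=a[:600,:800]
b=crop(sc,215,130,320,190,2);b=crop(sc,220,130,320,232,2);o[396:600,:200]=b[:204,:200]
cv2.imwrite("pics/v4.png",o)
```

```text
[ 0.4981 -0.0218  0.2211] [-0.3461  0.2516 -1.023 ] [ 0.0124 -0.0114 -0.0184]
u -0.0010537515419801757 v -0.001478897966129272
```

View pics/v4.png

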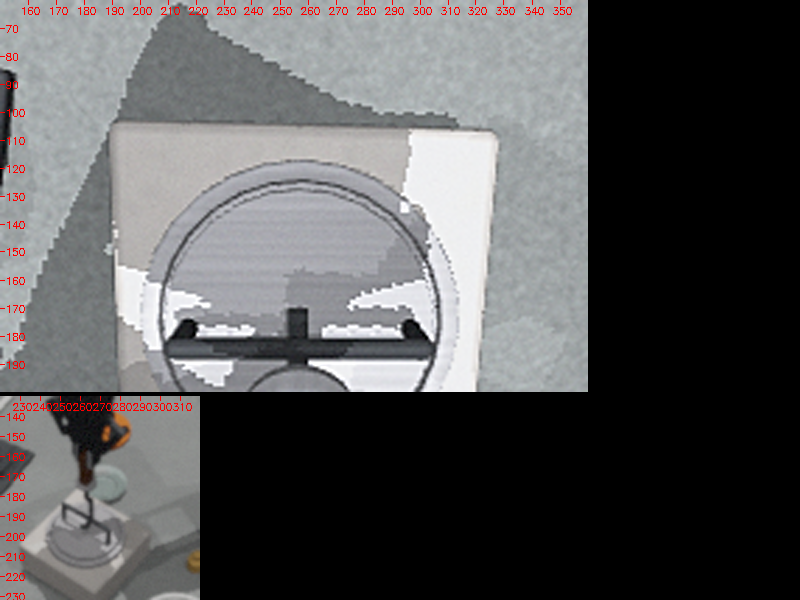

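The hook sits under the bar exactly mid-span: bar 207–306, hook 256. Now raise in stages, averaging the force.

```bash
cat > f.py <<'E'
from h import *
def avg(n=8):
    F=[];M=[];Z=[]
    for i in range(n):
        snapshot("scene");s=sense();F.append(s["force"]);M.append(s["ft_torque"]);Z.append(s["tcp_pos"])
    F=np.array(F);print("t %.2f"%s["t"],"tcp",np.mean(Z,0),"F",F.mean(0),"sd",F.std(0),"M",np.mean(M,0),"msd",np.std(M,0))
avg()
E
sed -n 1p f.py >/dev/null
```

```text
(no output)
```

step_arm(increments=[-0.06,0,0,0,1,-0.12,0,0,0,1,-0.18,0,0,0,1,-0.2,0,0,0,1,-0.2,0,0,0,1])

```text
t: 10.4
tcp_pos: [0.4978, -0.0218, 0.2333]
tool_rot: [-0.702, -0.074, 0.704, -0.073]
force: [-0.4, -0.6, -1.5]
finger_gap: 0.17
```

```bash
python3 f.py
```

```text
t 10.80 tcp [ 0.4977 -0.0218  0.233 ] F [-0.164   0.1522 -1.4758] sd [0.5197 0.4482 0.3042] M [ 0.0014 -0.0128 -0.0014] msd [0.026  0.0176 0.0266]
```

step_arm(increments=[-0.03,0,0,0,1,-0.06,0,0,0,1,-0.09,0,0,0,1,-0.12,0,0,0,1,-0.145,0,0,0,1])

```text
t: 11.42
tcp_pos: [0.4971, -0.0214, 0.2412]
tool_rot: [-0.702, -0.075, 0.705, -0.073]
force: [0.7, 1.4, -6.1]
finger_gap: 0.171
```

```bash
python3 f.py
```

```text
t 11.82 tcp [ 0.4975 -0.0216  0.2415] F [-0.5779  0.733  -6.1835] sd [0.6025 0.3649 0.7824] M [ 0.2623  0.0695 -0.0048] msd [0.0296 0.0341 0.0209]
```

F = 4.7 N at the middle, with a clear tilting moment Mx > 0. That suggests the heavy side is +y and the balance point is off-centre by only a little. Try +10 mm.

step_arm(increments=[0.06,0,0,0,1,0.12,0,0,0,1,0.12,-0.06,0,0,1,0.12,-0.12,0,0,1,0.12,-0.167,0,0,1])

```text
t: 12.45
tcp_pos: [0.4956, -0.0116, 0.2346]
tool_rot: [-0.702, -0.074, 0.704, -0.073]
force: [1.1, -0.5, -1.4]
finger_gap: 0.17
```

step_arm(increments=[-0.03,0,0,0,1,-0.06,0,0,0,1,-0.09,0,0,0,1,-0.11,0,0,0,1,-0.12,0,0,0,1])

```text
t: 13.08
tcp_pos: [0.4952, -0.0115, 0.2415]
tool_rot: [-0.702, -0.074, 0.705, -0.073]
force: [0.5, 0.4, -7.7]
finger_gap: 0.168
```

```bash
python3 f.py
```

```text
t 13.47 tcp [ 0.4955 -0.0116  0.2417] F [-0.0724  0.4968 -7.4096] sd [0.2856 0.4357 0.2061] M [0.1683 0.0497 0.0081] msd [0.0212 0.0246 0.023 ]
```

Force rose to 5.9 N with the moment still positive, so the balance point is further +y. Try +18 mm.

step_arm(increments=[0.06,0,0,0,1,0.12,0,0,0,1,0.12,-0.05,0,0,1,0.12,-0.1,0,0,1,0.12,-0.133,0,0,1])

```text
t: 14.1
tcp_pos: [0.494, -0.0036, 0.2348]
tool_rot: [-0.702, -0.074, 0.704, -0.073]
force: [-0.8, 0.1, -2.8]
finger_gap: 0.173
```

step_arm(increments=[-0.03,0,0,0,1,-0.06,0,0,0,1,-0.09,0,0,0,1,-0.11,0,0,0,1,-0.12,0,0,0,1])

```text
t: 14.72
tcp_pos: [0.4938, -0.0036, 0.2418]
tool_rot: [-0.702, -0.074, 0.704, -0.073]
force: [-0.7, 0.0, -7.6]
finger_gap: 0.169
```

```bash
python3 f.py
python3 - <<'E'
from h import *
w=snapshot("wrist");cv2.imwrite("pics/w5.png",w)
E
```

```text
t 15.12 tcp [ 0.494  -0.0036  0.242 ] F [-0.2362 -0.0306 -7.3231] sd [0.3896 0.5153 0.4044] M [-0.0133  0.0247 -0.003 ] msd [0.0336 0.0311 0.0213]
```

At +18.5 mm the lateral drag and moment vanish, so balance is near there; the corrected force fits put it at about 14–17 mm. Move to about +16 mm and raise further.

step_arm(increments=[0.06,0,0,0,1,0.12,0,0,0,1,0.12,0.02,0,0,1,0.12,0.04,0,0,1,0.12,0.04,0,0,1])

```text
t: 15.8
tcp_pos: [0.4949, -0.0061, 0.2352]
tool_rot: [-0.703, -0.074, 0.704, -0.074]
force: [0.7, -0.5, -1.7]
finger_gap: 0.172
```

step_arm(increments=[-0.03,0,0,0,1,-0.06,0,0,0,1,-0.09,0,0,0,1,-0.11,0,0,0,1,-0.12,0,0,0,1])

```text
t: 16.42
tcp_pos: [0.4944, -0.006, 0.2419]
tool_rot: [-0.702, -0.074, 0.704, -0.073]
force: [0.3, -0.5, -6.1]
finger_gap: 0.169
```

```bash
sed -i 's/^avg()/avg(16)/' f.py; python3 f.py
```

```text
t 17.23 tcp [ 0.4948 -0.0061  0.2423] F [-0.0476 -0.1495 -7.0124] sd [0.4902 0.4204 0.3846] M [-0.0256  0.0193 -0.0061] msd [0.03   0.0289 0.0224]
```

step_arm(increments=[-0.02,0,0,0,1,-0.04,0,0,0,1,-0.06,0,0,0,1,-0.08,0,0,0,1,-0.1,0,0,0,1])

```text
t: 17.85
tcp_pos: [0.4949, -0.0062, 0.2485]
tool_rot: [-0.703, -0.074, 0.704, -0.073]
force: [0.3, 0.6, -8.1]
finger_gap: 0.169
```

```bash
python3 f.py
python3 - <<'E'
from h import *
w=snapshot("wrist");cv2.imwrite("pics/w6.png",w);t=snapshot("scene");cv2.imwrite("pics/s6.png",t)
o=np.zeros((600,800,3),np.uint8);a=crop(w,170,80,350,210,2.6);o[:338,:468]=a[:338,:468]
b=crop(t,220,140,310,232,4.4);b=b[:,:332];o[:b.shape[0],468:]=b
a=crop(cv2.imread("pics/w5.png"),170,80,350,210,2.0);o[340:600,:360]=a[:260,:360];cv2.imwrite("pics/v6.png",o)
E
```

```text
t 18.65 tcp [ 0.4949 -0.0062  0.2484] F [ 0.0894  0.017  -6.97  ] sd [0.5355 0.5249 0.4554] M [-0.0234  0.0259  0.0092] msd [0.0229 0.0279 0.0357]
```

View pics/v6.png

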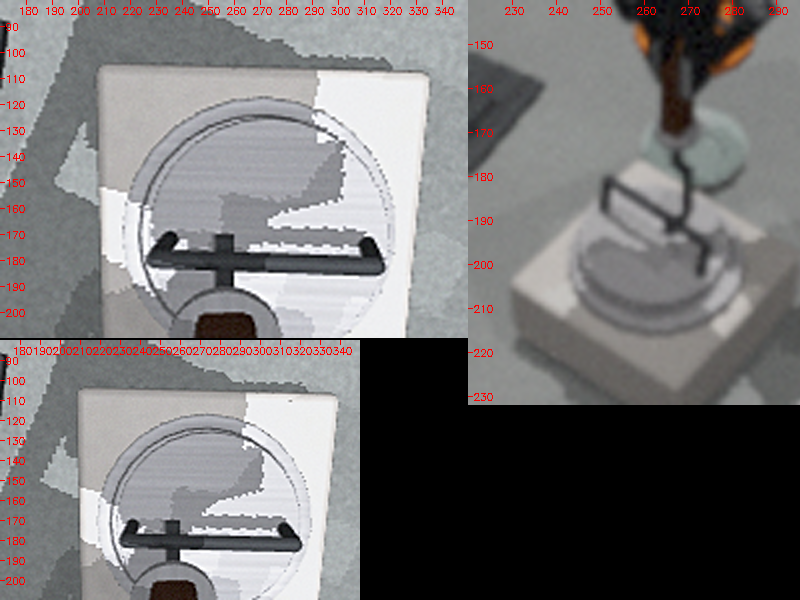

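Run:
```python
from h import *
ms=camera_model("scene");mw2=json.load(open("w2.json"));mw=camera_model("wrist");json.dump({k:np.array(v).tolist() for k,v in mw.items()},open("w6.json","w"))
def comp(im,roi,th,s=4):
    x0,y0,x1,y1=roi;g=cv2.resize(cv2.cvtColor(im,cv2.COLOR_BGR2GRAY)[y0:y1,x0:x1],None,fx=s,fy=s,interpolation=cv2.INTER_CUBIC)
    n,l,st,ce=cv2.connectedComponentsWithStats((g<th).astype(np.uint8));j=1+np.argmax(st[1:,4]);v,u=np.nonzero(l==j);return (u+.5)/s-.5+x0,(v+.5)/s-.5+y0
def ends_scene(f,roi):
    u,v=comp(cv2.imread(f),roi,110);L=u.min();R=u.max();return (L+.8,v[u<L+1.5].min()+1),(R-.8,v[u>R-1.5].min()+1),(L,R)
def ends_wrist(f,roi):
    u,v=comp(cv2.imread(f),roi,85);L=u.min();R=u.max();e=lambda k:(v[k].min()+v[k].max())/2;h=lambda k:np.ptp(v[k])
    a=(u<L+12)&(u>L+7);b=(u>R-12)&(u<R-7);return (L,e(a)),(R,e(b)),h(a),h(b)
for nm,sf,wf,m,rs,rw in(("flat","pics/scene0.png","pics/w2.png",mw2,(246,178,282,206),(205,128,318,142)),("now","pics/s6.png","pics/w6.png",mw,(246,174,282,206),(215,174,330,186))):
    s=ends_scene(sf,rs);w=ends_wrist(wf,rw);print(nm,np.round(s[:2],2),s[2],np.round(w[:2],2),w[2:])
    A=tri([(ms,*s[1]),(m,*w[0])]);B=tri([(ms,*s[0]),(m,*w[1])]);print(" +y end",A[0],A[1][0]," -y end",B[0],B[1][0],"tilt",(A[0]-B[0])[2]/np.linalg.norm(A[0]-B[0]))
```

```text
flat [[251.42 183.88]
 [273.82 196.62]] (np.float64(250.625), np.float64(274.625)) [[217.12 134.  ]
 [303.12 134.38]] (np.float64(8.25), np.float64(8.5))
 +y end [0.4912 0.0265 0.1252] 0.0018654982737039943  -y end [ 0.5082 -0.0677  0.1175] 0.0017563634939545866 tilt 0.08079282672089562
now [[250.18 180.62]
 [280.58 178.62]] (np.float64(249.375), np.float64(281.375)) [[226.12 178.38]
 [317.38 179.5 ]] (np.float64(9.5), np.float64(11.75))
 +y end [0.4945 0.0306 0.2096] 0.01624228151104874  -y end [ 0.5099 -0.0691  0.1335] 0.00020458853771869378 tilt 0.60243082121743
```

Run:
```python
from h import *
ms=camera_model("scene")
def prof(f,x0,x1,y0,y1):
    g=cv2.cvtColor(cv2.imread(f),cv2.COLOR_BGR2GRAY)[y0:y1,x0:x1];print(f,x0,y0)
    for i,r in enumerate(g):print(y0+i,' '.join("%3d"%a for a in r))
prof("pics/scene0.png",268,278,190,206);prof("pics/s6.png",268,278,190,206)
mw2=json.load(open("w2.json"));mw=json.load(open("w6.json"))
# predicted scene pixels of bar ends for level bar at wrist-derived positions
for nm,m,L,R,z in(("flat",mw2,(217.1,134.),(303.1,134.4),.125),("now",mw,(226.1,178.4),(317.4,179.5),.135)):
    A=onz(m,*L,z);B=onz(m,*R,z);print(nm,A,B,"len",np.linalg.norm(A-B),"scene",proj(ms,A),proj(ms,B))
```

```text
pics/scene0.png 268 190
190 175 175 175 176 175 175 176 168 157 157
191 161 170 175 175 177 174 176 173 165 153
192 121 146 167 175 175 176 177 176 173 166
193  77  97 133 158 169 175 175 176 177 174
194  97  81  85 107 138 162 172 176 175 175
195 145 120 101  85  92 123 151 169 176 175
196 174 165 146 117  83  80 106 150 172 176
197 170 173 171 159 125  79  77 134 173 177
198 158 163 170 169 152  98  63 128 170 174
199 156 158 159 162 147  95  61 130 171 174
200 149 152 158 156 140  90  61 129 172 174
201 121 132 154 156 137  85  59 127 168 172
202 133 124 136 147 128  73  62 121 158 165
203 159 143 134 124 105  69  73 122 156 150
204 172 166 159 142 125  99 112 145 153 141
205 172 172 170 169 160 144 150 159 143 135
pics/s6.png 268 190
190  52  95 143 162 165 167 167 165 157 148
191  55  83 123 150 160 163 164 158 146 130
192  80  70  77 107 134 149 151 141 119 109
193 129 105  67  64  81  99 110 108 113 117
194 151 130  84  64  57  70  86  99 111 119
195 118 113 103  90  71  56  68  91 110 113
196 107 111 110 106  90  52  54  84 108 112
197 106 107 109 105  89  47  61  91 113 118
198 108 111 109 101  73  54  85 126 140 140
199 115 116 111 100  74  59 112 162 172 156
200 121 118 116  95  60  61 123 165 169 149
201 126 123 118  97  56  67 125 157 149 133
202 127 126 124 106  76  88 130 152 133 132
203 124 127 127 120 112 120 142 142 124 151
204 127 125 128 126 124 124 122 120 137 166
205 126 125 121 122 116 110 102 118 150 171
flat [0.4896 0.0276 0.125 ] [ 0.5095 -0.0676  0.125 ] len 0.09729798115425936 scene [275.0161 196.511 ] [250.5433 182.5083]
now [0.4911 0.0274 0.135 ] [ 0.5104 -0.0688  0.135 ] len 0.0981165069075279 scene [274.7098 194.7497] [250.0533 180.4196]
```

The image control shows the −y bar end about 5 mm high and the +y end about 2 mm low, with the +y post leaning outward. The lid tips roughly 0.08 rad toward +y. The balance point is about 7 mm further, so lower, slide +6.5 mm and re-raise.

step_arm(increments=[0.04,0,0,0,1,0.09,0,0,0,1,0.14,0,0,0,1,0.19,0,0,0,1,0.23,0,0,0,1])

```text
t: 19.38
tcp_pos: [0.4957, -0.0063, 0.2352]
tool_rot: [0.703, 0.074, -0.703, 0.074]
force: [0.2, 0.3, -1.5]
finger_gap: 0.169
```

step_arm(increments=[0,-0.05,0,0,1,0,-0.108,0,0,1,-0.03,-0.108,0,0,1,-0.06,-0.108,0,0,1,-0.08,-0.108,0,0,1])

```text
t: 20.0
tcp_pos: [0.4941, 0.0, 0.2397]
tool_rot: [-0.703, -0.074, 0.703, -0.074]
force: [0.3, -0.2, -5.9]
finger_gap: 0.172
```

step_arm(increments=[-0.03,0,0,0,1,-0.06,0,0,0,1,-0.09,0,0,0,1,-0.12,0,0,0,1,-0.15,0,0,0,1])

```text
t: 20.62
tcp_pos: [0.494, 0.0, 0.2488]
tool_rot: [-0.703, -0.074, 0.703, -0.074]
force: [-0.2, -0.1, -7.3]
finger_gap: 0.168
```

```bash
python3 f.py
python3 - <<'E'
from h import *
s=sense();mw=camera_model("wrist");json.dump({k:np.array(v).tolist() for k,v in mw.items()},open("w7.json","w"))
w=snapshot("wrist");cv2.imwrite("pics/w7.png",w);t=snapshot("scene");cv2.imwrite("pics/s7.png",t)
def prof(im,x0,x1,y0,y1):
    g=cv2.cvtColor(im,cv2.COLOR_BGR2GRAY)[y0:y1,x0:x1];print(x0,y0)
    for i,r in enumerate(g):print(y0+i,' '.join("%3d"%a for a in r))
prof(t,267,279,188,206);prof(t,246,258,174,194)
E
```

```text
t 21.43 tcp [0.4941 0.     0.2487] F [-0.0273 -0.1564 -6.9181] sd [0.3221 0.4469 0.3896] M [ 0.0039  0.0087 -0.0218] msd [0.038  0.0252 0.0337]
267 188
188 149 150 127  72  65 124 163 166 165 169 172 173
189 125 130 109  67  75 130 161 164 165 164 165 173
190  71  78  65  57  95 143 161 164 165 163 159 164
191  52  50  39  63 108 147 159 164 163 163 154 152
192  42  45  53  57  74 111 135 153 153 150 141 138
193  56  70  97 100  73  67  85 109 121 116 115 115
194 102 123 144 142 101  71  57  66  90 108 108 107
195 139 148 145 126 106  88  55  55  82 105 108 110
196 126 111 112 115 107  93  56  50  80 104 110 118
197 113 103 101 107 105  89  57  47  82 104 112 112
198 112 105  97 107 110  92  48  54  89 118 130 118
199 110 103 100 109 114  90  52  69 109 144 159 142
200 119 116 113 114 116  95  50  83 129 162 162 131
201 125 126 124 122 118 100  61  94 141 160 145 112
202 126 124 127 125 126 113  93 125 157 149 118 121
203 128 125 127 124 125 125 124 141 151 123 115 146
204 126 124 124 125 125 127 123 123 119 105 135 166
205 125 127 125 122 123 121 110  98  94 118 150 170
246 174
174 
[... 335 characters left out ...]
 134 151 174 190 192 190
181 133 133 131 120 100 104 122 155 183 191 193 192
182 135 133 132 115  79  72  91 126 158 179 187 191
183 134 134 132 116  64  56  66  81  98 130 157 175
184 136 137 135 120  70  52  80  93  80  78  95 120
185 135 139 150 140  82  72 120 139 115  94  78  81
186 138 153 173 156  88  69 128 162 158 139 118  93
187 150 171 176 150  82  67 125 162 169 166 160 140
188 170 177 171 145  81  64 116 155 163 166 170 167
189 178 172 166 143  83  69 117 152 153 159 164 166
190 172 167 167 147 100  92 124 144 148 154 152 159
191 169 169 166 156 136 129 119 125 133 148 148 156
192 168 167 168 165 163 155 137 132 121 124 136 153
193 166 167 167 167 166 167 162 157 140 130 122 136
```

M ≈ 0 and both bar ends match the level prediction (±0.4 px). Lift 40 mm slowly and hold.

step_arm(increments=[-0.03,0,0,0,1,-0.09,0,0,0,1,-0.16,0,0,0,1,-0.24,0,0,0,1,-0.32,0,0,0,1])

```text
t: 22.15
tcp_pos: [0.4941, 0.0, 0.2683]
tool_rot: [0.703, 0.074, -0.703, 0.074]
force: [0.1, -0.0, -7.1]
finger_gap: 0.169
```

step_arm(increments=[-0.08,0,0,0,1,-0.16,0,0,0,1,-0.24,0,0,0,1,-0.31,0,0,0,1,-0.35,0,0,0,1])

```text
t: 22.78
tcp_pos: [0.4942, -0.0, 0.2896]
tool_rot: [0.703, 0.074, -0.703, 0.074]
force: [0.1, -0.4, -7.3]
finger_gap: 0.175
```

step_arm(increments=[0,0,0,0,1,0,0,0,0,1,0,0,0,0,1,0,0,0,0,1,0,0,0,0,1])

```text
t: 23.4
tcp_pos: [0.4942, -0.0, 0.2896]
tool_rot: [0.703, 0.074, -0.703, 0.074]
force: [-0.8, 0.7, -6.8]
finger_gap: 0.168
```

```bash
python3 f.py
python3 - <<'E'
from h import *
s=sense();mw=camera_model("wrist");json.dump({k:np.array(v).tolist() for k,v in mw.items()},open("w8.json","w"))
w=snapshot("wrist");cv2.imwrite("pics/w8.png",w);t=snapshot("scene");cv2.imwrite("pics/s8.png",t)
o=np.zeros((600,800,3),np.uint8);a=crop(w,130,60,370,240,2.0);o[:360,:480]=a[:360,:480]
b=crop(t,215,120,320,240,3);o[:360,480:795]=b[:360,:315]
cv2.imwrite("pics/v8.png",o[:362])
print(s["tcp_pos"],go(s["tcp_pos"],-77.9,s))
E
```

```text
t 24.20 tcp [ 0.4942 -0.      0.2896] F [-0.0768  0.1249 -7.1266] sd [0.4574 0.6647 0.3793] M [ 0.0026  0.0163 -0.0037] msd [0.0257 0.0245 0.0288]
[ 0.4942 -0.      0.2896] [ 0.     0.     0.    -0.024]
```

View pics/v8.png

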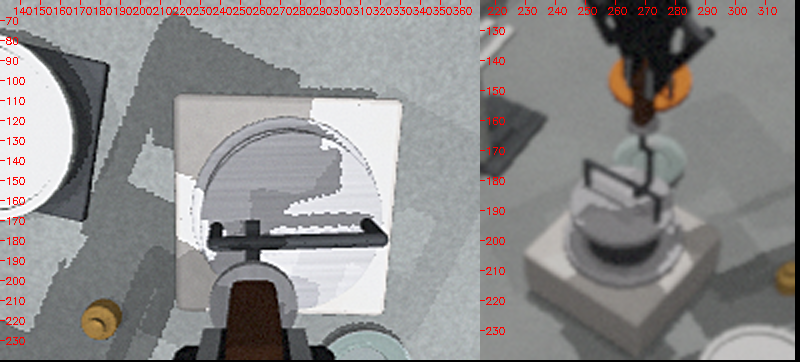

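Step 1 view: the lid hangs clear and level above the heater, with the bar from (234,181) to (323,179). Next, compute the lid-centre offset from the TCP and the shift to the stand.

```bash
cat > lid.py <<'E'
from h import *
def barends(f,m,z,roi):
    x0,y0,x1,y1=roi;g=cv2.resize(cv2.cvtColor(cv2.imread(f),cv2.COLOR_BGR2GRAY)[y0:y1,x0:x1],None,fx=4,fy=4,interpolation=cv2.INTER_CUBIC)
    n,l,st,ce=cv2.connectedComponentsWithStats((g<85).astype(np.uint8));j=1+np.argmax(st[1:,4]);v,u=np.nonzero(l==j);u=(u+.5)/4-.5+x0;v=(v+.5)/4-.5+y0
    L,R=u.min(),u.max();q=lambda a,b:(v[(u>a)&(u<b)].min()+v[(u>a)&(u<b)].max())/2
    # line through clean bar pieces
    k=((u>L+14)&(u<L+24))|((u<R-14)&(u>R-44));p=np.polyfit(u[k],v[k],1)
    A=onz(m,L,np.polyval(p,L),z);B=onz(m,R,np.polyval(p,R),z);return A,B,(L,R,p)
E
python3 - <<'E'
from lid import *
m=json.load(open("w8.json"));A,B,x=barends("pics/w8.png",m,.1759,(222,168,335,190));s=sense()
M=(A+B)/2;d=A-B;print(A,B,"len",np.linalg.norm(d),x,"mid",M,"yaw",np.degrees(np.arctan2(-d[0],d[1])))
off=M-s["tcp_pos"];off[2]=0;u=np.array([.978,.208,0]);v=np.array([-.208,.978,0]);print("off u,v",off@u,off@v)
T=np.array([.511,.2012,0])-off;print("target",T,go([T[0],T[1],s["tcp_pos"][2]],None,s))
print("contact tcp z for plate .057:",.057+.045-.0046+.1183)
E
```

```text
[0.4903 0.0255 0.1759] [ 0.5113 -0.0688  0.1759] len 0.09662959900545441 (np.float64(233.375), np.float64(323.125), array([ -0.0098, 182.494 ])) mid [ 0.5008 -0.0217  0.1759] yaw 12.567843257914964
off u,v 0.0019251395167622486 -0.02253259922061448
target [0.5044 0.2228 0.    ] [ 0.001 -3.598 -0.937]
contact tcp z for plate .057: 0.2157
```

step_arm(increments=[0,-0.029,-0.008,0,1,0,-0.116,-0.03,0,1,0,-0.261,-0.068,0,1,0,-0.465,-0.121,0,1,0,-0.706,-0.184,0,1])

```text
t: 24.92
tcp_pos: [0.4962, 0.0449, 0.2897]
tool_rot: [0.703, 0.074, -0.703, 0.074]
force: [0.6, -0.0, -6.9]
finger_gap: 0.173
```

step_arm(increments=[0,-0.242,-0.063,0,1,0,-0.484,-0.126,0,1,0,-0.726,-0.189,0,1,0,-0.968,-0.252,0,1,0,-1.21,-0.315,0,1])

```text
t: 25.55
tcp_pos: [0.4996, 0.1209, 0.2897]
tool_rot: [0.703, 0.074, -0.703, 0.074]
force: [-0.5, -0.1, -6.9]
finger_gap: 0.171
```

step_arm(increments=[0,-0.242,-0.063,0,1,0,-0.484,-0.126,0,1,0,-0.726,-0.189,0,1,0,-0.968,-0.252,0,1,0,-1.21,-0.315,0,1])

```text
t: 26.18
tcp_pos: [0.5031, 0.1968, 0.2897]
tool_rot: [0.703, 0.074, -0.703, 0.074]
force: [0.3, 0.3, -6.8]
finger_gap: 0.167
```

step_arm(increments=[0,-0.184,-0.048,0,1,0,-0.31,-0.081,0,1,0,-0.397,-0.103,0,1,0,-0.445,-0.116,0,1,0,-0.472,-0.123,0,1])

```text
t: 26.8
tcp_pos: [0.5045, 0.2259, 0.2897]
tool_rot: [0.703, 0.074, -0.703, 0.074]
force: [0.0, -0.4, -7.0]
finger_gap: 0.172
```

```bash
python3 f.py
python3 - <<'E'
from lid import *
s=sense();m=camera_model("wrist");json.dump({k:np.array(v).tolist() for k,v in m.items()},open("w9.json","w"))
w=snapshot("wrist");cv2.imwrite("pics/w9.png",w)
A,B,x=barends("pics/w9.png",m,.1759,(215,166,340,190));M=(A+B)/2;d=A-B
print(s["tcp_pos"],s["tool_rot"],"len",np.linalg.norm(d),"mid",M,"err to stand",np.array([.511,.2012])-M[:2],x,"yaw",np.degrees(np.arctan2(-d[0],d[1])))
T=s["tcp_pos"]+np.r_[np.array([.511,.2012])-M[:2],0];print(go(T,None,s))
E
```

```text
t 27.60 tcp [0.5045 0.2259 0.2897] F [-0.0565  0.1249 -7.1229] sd [0.3842 0.5095 0.5155] M [-0.0169  0.0195 -0.0072] msd [0.0391 0.0318 0.0309]
[0.5044 0.226  0.2897] [ 0.7034  0.074  -0.7031  0.0736] len 0.0969087895439032 mid [0.5111 0.2043 0.1759] err to stand [-0.0001 -0.0031] (np.float64(233.375), np.float64(323.375), array([ -0.006 , 181.3987])) yaw 12.350192761239837
[-0.     0.05   0.012]
```

step_arm(increments=[0,0.025,0.006,0,1,0.05,0.05,0.012,0,1,0.15,0.05,0.012,0,1,0.28,0.05,0.012,0,1,0.42,0.05,0.012,0,1])

```text
t: 28.28
tcp_pos: [0.5042, 0.2229, 0.2637]
tool_rot: [-0.703, -0.074, 0.703, -0.074]
force: [0.6, 0.1, -6.4]
finger_gap: 0.171
```

step_arm(increments=[0.14,0,0,0,1,0.28,0,0,0,1,0.4,0,0,0,1,0.48,0,0,0,1,0.52,0,0,0,1])

```text
t: 28.9
tcp_pos: [0.5042, 0.2229, 0.2322]
tool_rot: [-0.703, -0.074, 0.703, -0.074]
force: [0.0, -0.6, -6.4]
finger_gap: 0.172
```

```bash
python3 f.py
python3 - <<'E'
from lid import *
s=sense();m=camera_model("wrist");json.dump({k:np.array(v).tolist() for k,v in m.items()},open("w10.json","w"))
w=snapshot("wrist");cv2.imwrite("pics/w10.png",w);t=snapshot("scene");cv2.imwrite("pics/s10.png",t)
z=s["tcp_pos"][2]-.1183+.0046
A,B,x=barends("pics/w10.png",m,z,(215,166,340,190));M=(A+B)/2
print(s["tcp_pos"],"mid",M,"err",np.array([.511,.2012])-M[:2])
T=s["tcp_pos"]+np.r_[np.array([.511,.2012])-M[:2],0];print(go(T,None,s))
o=np.zeros((400,800,3),np.uint8);a=crop(w,150,80,370,240,2.3);o[:368,:506]=a[:368,:506]
b=crop(t,265,190,355,290,3.2);o[:320,510:798]=b[:320,:288];cv2.imwrite("pics/v10.png",o)
E
```

```text
t 29.70 tcp [0.5043 0.223  0.2326] F [ 0.1768  0.0039 -7.1699] sd [0.4691 0.2802 0.4071] M [-0.0045  0.021  -0.0129] msd [0.0298 0.0265 0.037 ]
[0.5042 0.223  0.2325] mid [0.5107 0.2013 0.1188] err [ 0.0003 -0.0001]
[-0.     0.003 -0.005]
```

View pics/v10.png

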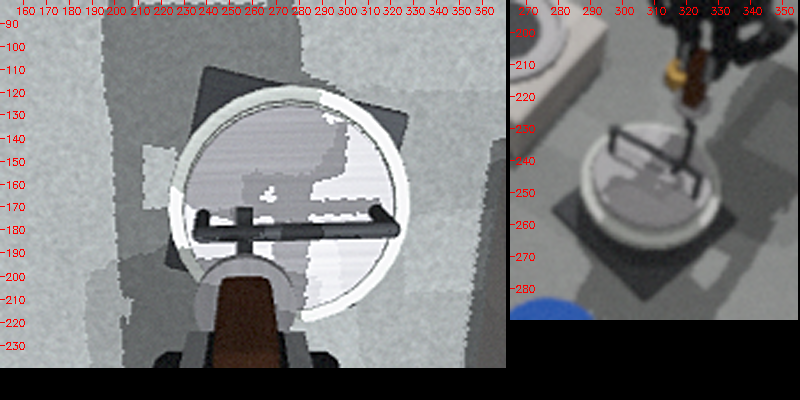

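The lid is concentric with the rim, with the computed error under 0.3 mm. Lower gently.

step_arm(increments=[0.035,0,0,0,1,0.07,0,0,0,1,0.105,0,0,0,1,0.14,0,0,0,1,0.175,0,0,0,1])

```text
t: 30.42
tcp_pos: [0.5043, 0.223, 0.2219]
tool_rot: [0.703, 0.074, -0.703, 0.074]
force: [-0.5, -0.3, -6.7]
finger_gap: 0.172
```

```bash
sed -i 's/^avg(16)/avg(6)/' f.py; python3 f.py
```

```text
t 30.73 tcp [0.5041 0.2229 0.2219] F [-0.1342 -0.1192 -6.85  ] sd [0.6113 0.3058 0.1976] M [-0.0273  0.0512  0.0027] msd [0.0333 0.0426 0.0248]
```

step_arm(increments=[0.025,0,0,0,1,0.05,0,0,0,1,0.075,0,0,0,1,0.1,0,0,0,1,0.125,0,0,0,1])

```text
t: 31.35
tcp_pos: [0.5043, 0.2229, 0.2146]
tool_rot: [0.703, 0.074, -0.703, 0.074]
force: [-0.2, 0.6, -2.3]
finger_gap: 0.172
```

```bash
python3 f.py
```

```text
t 31.65 tcp [0.5042 0.2229 0.2144] F [ 0.0062 -0.139  -1.4537] sd [0.6303 0.4731 0.511 ] M [-0.0118 -0.0097 -0.0039] msd [0.0337 0.0318 0.0289]
```

Fully unloaded at TCP z = .2144, matching a plate height of ≈ .057. Drop the hook 16 mm and check.

step_arm(increments=[0.05,0,0,0,1,0.11,0,0,0,1,0.17,0,0,0,1,0.23,0,0,0,1,0.268,0,0,0,1])

```text
t: 32.28
tcp_pos: [0.5041, 0.2229, 0.1981]
tool_rot: [-0.703, -0.074, 0.703, -0.074]
force: [0.1, 0.3, -0.9]
finger_gap: 0.169
```

```bash
python3 f.py;  python3 - <<'E'
from h import *
w=snapshot("wrist");cv2.imwrite("pics/w11.png",w);t=snapshot("scene")
o=np.zeros((400,800,3),np.uint8);a=crop(w,150,60,370,220,2.3);o[:368,:506]=a[:368,:506]
b=crop(t,265,190,355,290,3.2);o[:320,510:798]=b[:320,:288];cv2.imwrite("pics/v11.png",o)
E
```

```text
t 32.58 tcp [0.5042 0.2229 0.1983] F [ 0.1777  0.2493 -1.364 ] sd [0.1785 0.6565 0.5119] M [ 0.017  -0.0071 -0.0262] msd [0.0279 0.0199 0.0253]
```

View pics/v11.png

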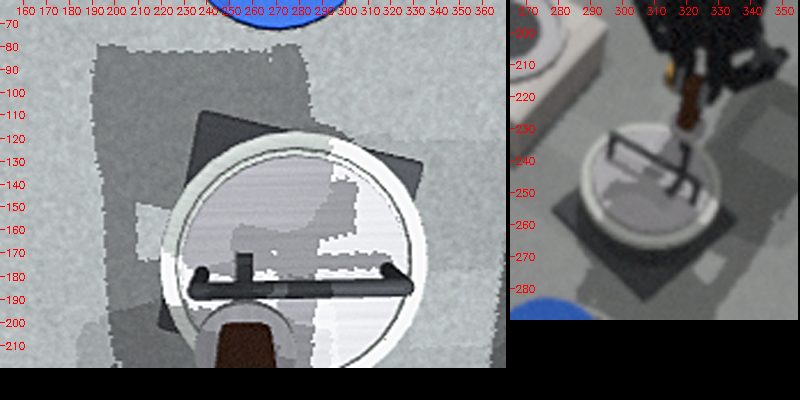

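The lid lies flat inside the rim, and the hook is below the bar and free. Back out and rise.

step_arm(increments=[0,0,0.1,0,1,0,0,0.25,0,1,0,0,0.4,0,1,0,0,0.55,0,1,0,0,0.7,0,1])

```text
t: 33.3
tcp_pos: [0.4625, 0.2141, 0.1987]
tool_rot: [0.703, 0.074, -0.703, 0.074]
force: [0.4, 0.6, -1.3]
finger_gap: 0.171
```

step_arm(increments=[-0.3,0,0.1,0,1,-0.7,0,0.1,0,1,-1.1,0,0.1,0,1,-1.25,0,0.1,0,1,-1.25,0,0.1,0,1])

```text
t: 33.92
tcp_pos: [0.4566, 0.2128, 0.2739]
tool_rot: [0.704, 0.074, -0.703, 0.074]
force: [0.5, -0.5, -1.2]
finger_gap: 0.173
```

Run:
```python
from h import *
s=sense();print(s["t"],s["tcp_pos"],s["force"],go([.379,-.3345,.265],-68,s))
```

```text
33.925 [0.4566 0.2128 0.2739] [ 0.5141 -0.454  -1.2098] [ 0.141  8.655  3.16  -2.002]
```

step_arm(increments=[0,0.376,0.137,0,1,0,1.034,0.377,0,1,0,1.785,0.652,0,1,0,2.537,0.926,0,1,0,3.289,1.2,0,1])

```text
t: 34.55
tcp_pos: [0.426, 0.0036, 0.2726]
tool_rot: [-0.703, -0.074, 0.704, -0.074]
force: [1.5, -0.1, -1.8]
finger_gap: 0.175
```

step_arm(increments=[0,0.752,0.274,0,1,0,1.504,0.549,0,1,0,2.255,0.823,0,1,0,3.007,1.098,0,1,0,3.76,1.372,0,1])

```text
t: 35.17
tcp_pos: [0.3913, -0.2351, 0.2711]
tool_rot: [-0.702, -0.075, 0.704, -0.073]
force: [0.7, 0.0, -0.6]
finger_gap: 0.169
```

step_arm(increments=[0,0.65,0.24,-0.4,1,0,1.1,0.4,-0.9,1,0,1.4,0.51,-1.4,1,0,1.58,0.58,-1.8,1,0,1.606,0.588,-2.0,1])

```text
t: 35.8
tcp_pos: [0.3762, -0.3368, 0.2695]
tool_rot: [-0.693, -0.137, 0.695, -0.133]
force: [-0.6, -0.2, -2.4]
finger_gap: 0.174
```

Run:
```python
from h import *
s=sense();print(s["t"],s["tcp_pos"],s["force"],"lower",go([.3797,-.3341,.190],-68,s))
a=np.radians(19.7);R=Ro.from_quat(s["tool_rot"]).as_matrix();print("slide in dir",R.T@[np.cos(a),np.sin(a),0])
w=snapshot("wrist");cv2.imwrite("pics/w12.png",w);cv2.imwrite("pics/v12.png",crop(w,130,40,380,300,2.2))
```

```text
35.8 [ 0.3762 -0.3368  0.2695] [-0.5919 -0.1809 -2.4029] lower [ 1.324 -0.011 -0.073 -0.011]
slide in dir [-0.002   0.0391 -0.9992]
```

step_arm(increments=[0,-0.011,-0.073,0,1,0.4,-0.011,-0.073,0,1,0.85,-0.011,-0.073,0,1,1.2,-0.011,-0.073,0,1,1.324,-0.011,-0.073,0,1])

```text
t: 36.48
tcp_pos: [0.3796, -0.3322, 0.189]
tool_rot: [-0.693, -0.138, 0.695, -0.132]
force: [-0.1, -0.2, -1.1]
finger_gap: 0.168
```

Run:
```python
from h import *
s=sense();print(s["t"],s["tcp_pos"],s["force"],go([.4526,-.3086,.190],-68,s))
```

```text
36.475 [ 0.3796 -0.3322  0.189 ] [-0.0533 -0.21   -1.1374] [-0.02   0.093 -1.276  0.006]
```

step_arm(increments=[-0.02,0.044,0,0,1,-0.02,0.055,-0.3,0,1,-0.02,0.068,-0.65,0,1,-0.02,0.082,-1.0,0,1,-0.02,0.093,-1.276,0,1])

```text
t: 37.1
tcp_pos: [0.4545, -0.3081, 0.1905]
tool_rot: [-0.693, -0.138, 0.695, -0.133]
force: [0.4, 0.6, -0.7]
finger_gap: 0.168
```

Run:
```python
from h import *
s=sense();print(s["t"],s["tcp_pos"],s["force"],s["ft_torque"],go([.4526,-.3086,.1783],-68,s))
```

```text
37.1 [ 0.4545 -0.3081  0.1905] [ 0.3718  0.6352 -0.7172] [-0.0234  0.0401  0.0236] [ 0.204 -0.003  0.032  0.017]
```

step_arm(increments=[0.05,-0.003,0.032,0,1,0.1,-0.003,0.032,0,1,0.15,-0.003,0.032,0,1,0.18,-0.003,0.032,0,1,0.2,-0.003,0.032,0,1])

```text
t: 37.72
tcp_pos: [0.4523, -0.3088, 0.1784]
tool_rot: [-0.693, -0.138, 0.695, -0.132]
force: [-0.2, 0.3, 4.7]
finger_gap: 0.174
```

```bash
python3 f.py
```

```text
t 38.02 tcp [ 0.4525 -0.3087  0.1786] F [ 0.1468  0.1214 -1.5116] sd [0.2689 0.4292 0.3844] M [-0.0025  0.0017 -0.0071] msd [0.0227 0.0235 0.0218]
```

step_arm(increments=[0.01,0,0,0,1,0.02,0,0,0,1,0.02,0,0,0,1,0.02,0,0,0,1,0.02,0,0,0,1])

```text
t: 38.65
tcp_pos: [0.4527, -0.3086, 0.1784]
tool_rot: [-0.693, -0.138, 0.695, -0.133]
force: [-2.2, 1.3, 4.8]
finger_gap: 0.174
```

```bash
python3 f.py
```

```text
t 38.95 tcp [ 0.4527 -0.3086  0.1784] F [-1.6864  1.6074  6.1016] sd [0.441 0.239 0.385] M [ 0.2482  0.26   -0.0334] msd [0.0138 0.0442 0.0274]
```

Seated (net +7.6 N on the arms). Release and rise straight up.

step_arm(increments=[-0.01,0,0,0,0.85,-0.01,0,0,0,0.7,-0.01,0,0,0,0.5,-0.01,0,0,0,0.4,-0.01,0,0,0,0.3])

```text
t: 39.58
tcp_pos: [0.4527, -0.3087, 0.1789]
tool_rot: [-0.693, -0.138, 0.695, -0.133]
force: [-0.1, -0.7, -0.0]
finger_gap: 0.699
```

step_arm(increments=[0,0,0,0,0.3,-0.2,0,0,0,0.3,-0.6,0,0,0,0.3,-1.1,0,0,0,0.3,-1.6,0,0,0,0.3])

```text
t: 40.2
tcp_pos: [0.4532, -0.3093, 0.2767]
tool_rot: [-0.693, -0.138, 0.695, -0.133]
force: [-0.2, -0.7, 0.2]
finger_gap: 0.699
```

step_arm(increments=[-0.3,0,0,0,0.3,-0.6,0,0,0,0.3,-0.6,0,0,0,0.3,-0.6,0,0,0,0.3,-0.6,0,0,0,0.3])

```text
t: 40.83
tcp_pos: [0.4529, -0.3091, 0.3118]
tool_rot: [-0.693, -0.138, 0.695, -0.133]
force: [0.3, 0.5, -0.4]
finger_gap: 0.698
```

Run:
```python
from h import *
s=sense();print(s["t"],s["tcp_pos"],s["finger_gap"],s["force"])
mw=camera_model("wrist");w=snapshot("wrist");t=snapshot("scene");cv2.imwrite("pics/w13.png",w);cv2.imwrite("pics/s13.png",t);cv2.imwrite("pics/t13.png",snapshot("top"))
ms=camera_model("scene");hs=cv2.cvtColor(t,cv2.COLOR_BGR2HSV)[105:140,205:230];k=cv2.inRange(hs,(0,70,20),(18,255,140))
n,_,st,ce=cv2.connectedComponentsWithStats(k);j=1+np.argmax(st[1:,4]);print("handle scene now",ce[j]+[205,105],st[j],"start 217.58 121.46, 7x16")
o=np.zeros((600,800,3),np.uint8);a=crop(w,180,80,330,230,2.6);o[:390,:390]=a[:390,:390]
b=crop(t,190,100,345,290,2.6);b=b[:494,:400];o[:b.shape[0],395:395+b.shape[1]]=b
cv2.imwrite("pics/v13.png",o)
```

```text
40.825 [ 0.4529 -0.3091  0.3118] 0.6984180226587656 [ 0.3445  0.538  -0.4492]
handle scene now [217.3506 121.8571] [ 9 10  7 16 77] start 217.58 121.46, 7x16
```

View pics/v13.png

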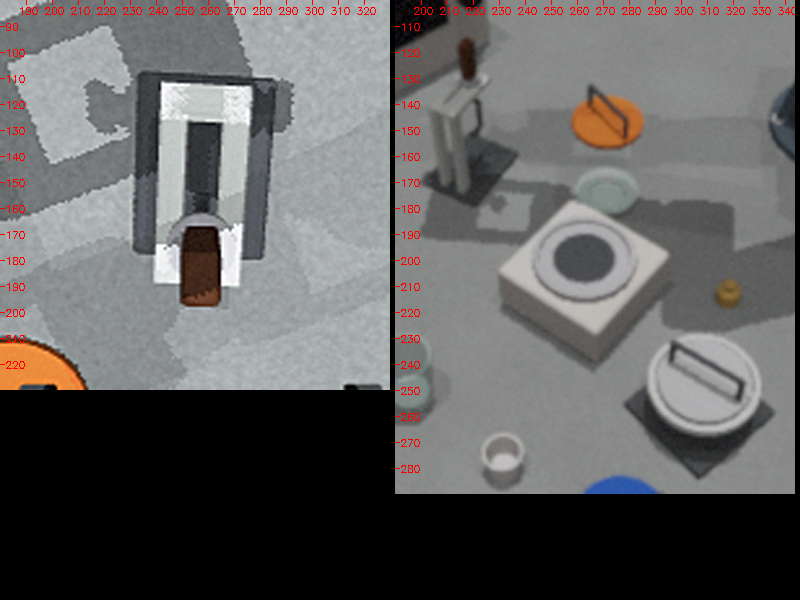

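The lifter hangs upright on the bracket: its handle is at scene (217.4,121.9), against (217.6,121.5) at the start. The lid lies flat inside the stand's rim, the heater is empty and nothing else has moved. Handing in.

```bash
python3 -c "
from station import *
print(sign_off())"
```

```text
the job is handed in; nothing more can be done
None
```

The job is handed in at about 41 s of robot time: the lid is on the stand and the lifter is back on its bracket. `sign_off` returned no verdict.

**What I did:** I took the lifter from the bracket and hooked it under the lid's bar. Trial lifts of a few millimetres, one raised further, at about 0, +10, +18, +16 and +22 mm along the bar led to the balance point at about +22 mm. There the moment was near zero, and the lid pulled about 5.5 N. I raised the lid about 50 mm and held it for over a second. I then carried it slowly to the stand, set it down, unhooked, and hung the lifter back.

**Last checks:**
- **Lid on the stand:** just before the last 17 mm of lowering, its centre was within about 0.3 mm of the stand's centre by the wrist camera. The wrist force fell back to the lifter's weight alone at the expected height (plate about 57 mm). The final picture shows the lid flat inside the rim, but I did not measure its centring again after release.
- **Lifter on the bracket:** its handle is within half a pixel of where it started in the scene view. I felt it seat on the bracket arms before letting go.
- **Other objects:** those in the last picture look unmoved. I judged this by eye; the bottle, brush and jar were outside that crop.

**What disagreed:**
- My first pixel readings by eye were about 20 mm off, so I replaced them with masks and fits.
- The force-only estimate of the balance point (about 6 to 17 mm) did not match. At about 16 mm the lid tipped roughly 0.08 rad by camera, as it was raised about 10 mm. I went by the camera and moment readings instead.

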